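# Hone a clamped kitchen knife with the guided sharpener

### The arm

A 6-joint arm with a two-finger parallel gripper is mounted at the origin on a cart in front of the work surface, level with it; the furniture and walls round the work are solid. World frame = base frame: x ahead of the robot, y to its left, z up, the work surface at z = 0. Lengths are in m, angles in rad, forces in N, time in s.
With the tool pointing down it reaches from about 0.15 to 0.775 m from the base axis. Payload 6.1 kg.
Tool frame: the origin (TCP) lies between the finger pads; the fingertips stand 19 mm ahead of it and the grasp point (between the pads) is the TCP; z points along the fingers, y is the line along which they close (so a half turn about z gives the same grasp; the last joint's range is limited). The gripper opens to 85 mm and grips with 20 to 120 N. Pads are 22 mm wide; open, the fingers measure 114 mm over their backs; the gripper's body (76 mm by 85 mm) begins 54 mm behind the grasp point. The pads swing forward as they close: fully open they stand 13 mm farther back than shut.
Start: joints at [-1.246, 0.126, -0.04, 1.405, 0, 1.571], TCP at [0.168, -0.498, 0.25] pointing down, gripper open.
Joint ranges: [-2.72, 2.72], [-0.95, 1.95], [-1.27, 1.35], [-1.78, 2.02], [-1.46, 1.47], [-3.14, 3.14]. Speed limits (rad/s): [2.39, 2.39, 3.01, 3.14, 3.14, 3.14].

### API

Orientations are given as a unit quaternion [x, y, z, w].
In Python, from plant import readout, grab_frame, get_calibration, ticket gives the robot as it stands.
- The arm moves only by the tool play_rows, never from a script. Its argument "series" is a list of rows, each an object with "rot": the turn, a rotation vector about the tool's x, y, z in units of 8 degrees (1.0 is 8 degrees), a list of three; "translation": the shift along the tool's x, y, z in units of 30 mm (1.0 is 30 mm), a list of three; "jaw": the finger opening in mm, from 0 to 85.4. In form: [{"rot": [ax, ay, az], "translation": [tx, ty, tz], "jaw": jaw}, ...]. A call has 1 to 12 rows; each row shifts and turns the commanded pose from where the row before left it, along the tool's axes as they then stand; what a row does not reach is not made up. A row lasts 1/8 s, in which the tool goes at most 62.5 mm and 10.7 degrees, less where a joint would pass 70% of its speed; a pose out of reach is approached as far as the arm can. A call is refused whole if a number of a shift passes 1 or a number of a turn 1, either way. A call with a gripper value outside its range is refused whole. The fingers move at their own pace and stop on an object; "grip_force" is the grip in N (left out, the last holds). Time passes only in rows, so rows that do not move let the fingers close. It gives the time, the measured TCP pose, the force, the opening and the grip force at its end, in the units of the state.
- readout.get_obs(): the state, without advancing time (a new reading comes with each control period).
- grab_frame(name): name is "side" or "top"; returns (picture, depth): 420x560x3 uint8, red, green, blue; 420x560 float32, m along the optical axis (not along the pixel's ray), 0 where there is no reading.
- get_calibration(name): a dict with "fx", "fy", "cx", "cy" (pixels), "T" (4x4, takes a point from camera to world coordinates). Camera axes: x right, y up, looking along -z (the intrinsics and any distortion apply to the point x, -y, -z); pixel columns grow to the right and rows downward; lengths in m; the calibration is good to about 2 mm. A picture is of the moment at which its call begins. get_calibration takes no time and is no camera call.
- ticket.finish_job(): hands the job in; it is judged then, once.
The state is a dict: "time": time; "joints": joint angles; "dq": joint speeds; "joint_torque": joint torques, N m; "position": TCP position; "ee_rot": TCP orientation; "ft_force": force on the tool from outside, world axes, zero at the start; "wrist_torque": the same for the moment, N m; "finger_gap": opening from 0.0 (shut) to 1.0 (fully open); "finger_force": force on a finger pad.
Only numpy, scipy, OpenCV 4.12 (cv2) and the standard library are available. Lean on these libraries where they do the work, as an engineer would, in place of code of your own. Each camera call takes 0.05 s, during which the arm holds its last target. There are 200 camera calls.

### The job

Hone the knife that is clamped in the guided sharpener: take the hone by its black knob, lift it off its rest, and make one stroke near the heel, then one in the middle, then one near the tip of the blade. On each stroke set the front end of the stone on the edge and push it away from you, over nearly its whole length, with light steady pressure (about 6 N; under 3 N does nothing, over 12 N spoils the edge); then lift it well clear (15 mm or so) before you bring it back, never dragging it backward on the edge. At last lay the hone back on its rest and let go; keep the gripper off the knife and leave everything else where it is.

Things in the scene. Friction and masses are not known exactly. Their poses are not given: they have to be found in the camera images.
- sharpener: guided knife sharpener, fixed on the worktop: dark cast base, steel column with a brass ball pivot on top, rest at its left. Origin on the worktop under the middle of the knife's edge; x points from the edge to the column (away from the robot), y along the edge from heel to tip (left), z up. A rod, with the hone on its front end, slides through the ball, swings and tilts with it.
- pivot (a point): centre of the brass ball, at (183, 0, 132) mm in the sharpener's frame. Knob centre in that frame, in mm, for swing, lift (rad) and stroke s (mm): (183, 0, 132) + Rz(-swing) Ry(lift) [(-227, 0, -45) + s (0.940, 0, 0.342)], with Rz, Ry the usual right-handed turns about z and y.
- clamp: clamp (same origin and axes as the sharpener) and the santoku knife in it: blade level, edge toward the robot, tip left, black handle right. Straight edge along y from -72 to +62 mm at x = 0, nominally 50 mm above the worktop; the true height is up to 4 mm off and not measured: feel for it. Padded jaws: the edge gives 1 mm per 5 N. Jaws 36 to 70 mm behind the edge, top at 57 mm.
- hone: grey stone 140 mm long along the rod, 25 wide, 10 thick, its lower face 14 mm under the rod's axis, in an aluminium holder 27 mm wide with a black knob on top; 0.13 to 0.2 kg with its rod. The knob stands 60 mm from the stone's front end (to the column) and 80 mm from its rear end. Origin: the point of the rod that is in the ball at stroke 0.
- knob (a point): centre of the grip part of the hone's black round knob: 25 mm in diameter, 10 mm of it above and 16 mm below this point, upright within 10 degrees; the holder's top is 31 mm below. Take it from above, fingers closing across the rod; there is room on both sides.
- stroke (a joint): slide of the rod through the ball, m: at 0 the hone is drawn back to the robot and the stone lies over the edge 20 mm from its front end; grows as the hone is pushed away from the robot; at 0.10 the edge is 20 mm from the rear end; stops at -0.005 and 0.11. A full stroke runs from below 0.03 to above 0.08. Its friction is about 1 N.
- lift (a joint): tilt of the rod about the ball, rad: 0 = the stone touches the edge at its nominal height (rod rising 20 degrees to the column); grows as the knob is raised: 0.1 lifts the stone 20 mm; about 0.07 on the rest. Moves freely: let go anywhere but on the rest, the hone falls.
- swing (a joint): turn of the rod about the column, rad: 0 = straight over the middle of the edge; positive with the hone to the left (tip, rest), negative to the right (heel). Heel stroke about -0.24, middle stroke 0, tip stroke +0.24, each within 0.07; 0.70 in the rest.
- rest_pad (a point): centre of the rest's rubber pad, on which the stone lies; two black prongs, 33 mm apart, stand 11 mm above it left and right. To pass over the prongs raise the hone to a lift of 0.15 or more; lower it at a swing of 0.70 (within 0.01), stroke between 0 and 0.04.
- lemon_1: yellow lemon on the beech prep board, 71 x 53 x 51 mm; a bystander
- lemon_2: second yellow lemon on the prep board, 72 x 57 x 58 mm; a bystander
- garlic_bulb: garlic bulb on the prep board, 56 mm; a bystander
- salt: salt shaker, 44 mm wide, 90 mm high; a bystander
- pepper: wooden pepper mill, 58 mm wide, 170 mm high; a bystander
- mug: dotted mug, 114 x 78 x 93 mm, at the right front; a bystander

How it is judged:
By the outcome, as a careful person would: the job done as asked, in the order asked, and still so for the second after the job is handed in, with the robot touching nothing.
It also fails if it takes over 64 s, if anything falls off the work surface, if the arm or the gripper's body presses on something with over 40 N, if the wrist force passes 120 N, or if a joint passes its speed limit or range.

## Working session

There is one attempt and no reset: what is moved stays moved. The work goes in short steps, Python scripts to look and compute and a tool call to move; the robot and the scene stay as the last step left them, time stands still between calls to the robot, and variables do not carry over. Pictures are saved under pics/ and viewed, at most 10 in all, crops included, and the job is handed in when it is done.

Besides the shell and the picture viewer there is one more tool, called after "Emit:" in YAML: its name, and indented under it one key for each argument. play_rows: Moves the arm, as the interface text tells. Its arguments: {"type":"object","properties":{"series":{"type":"array","items":{"type":"object","properties":{"rot":{"type":"array","items":{"type":"number"}},"translation":{"type":"array","items":{"type":"number"}},"jaw":{"type":"number"}}}},"grip_force":{"type":"number"}},"required":["series"]}

```bash
mkdir -p pics; cat > h.py <<'E'
import sys; sys.path.insert(0,'.')
import numpy as np, cv2
from plant import readout, grab_frame, get_calibration, ticket
def pts(name,depth):
    c=get_calibration(name); v,u=np.mgrid[0:420,0:560]
    P=np.stack([(u-c['cx'])/c['fx']*depth,-(v-c['cy'])/c['fy']*depth,-depth,np.ones_like(depth)],-1)
    return (P@np.array(c['T']).T)[...,:3]
E
python3 - <<'E'
from h import *
for n in('side','top'):
    im,d=grab_frame(n); np.savez(f'{n}.npz',im=im,d=d); cv2.imwrite(f'pics/{n}0.png',im[:,:,::-1])
    c=get_calibration(n); print(n,{k:np.round(v,3).tolist() if not isinstance(v,str) else v for k,v in c.items()})
o=readout.get_obs(); print(o)
E
```

```text
side {'fx': 523.161, 'fy': 523.161, 'cx': 284.927, 'cy': 216.685, 'T': [[-0.866, 0.259, -0.427, -0.09], [-0.499, -0.446, 0.743, 1.069], [0.002, 0.857, 0.516, 0.835], [0.0, 0.0, 0.0, 1.0]]}
top {'fx': 536.86, 'fy': 536.86, 'cx': 276.326, 'cy': 207.113, 'T': [[-0.018, 0.996, -0.092, 0.42], [-1.0, -0.019, -0.002, 0.01], [-0.004, 0.092, 0.996, 1.595], [0.0, 0.0, 0.0, 1.0]]}
{'time': 0.1, 'joints': array([-1.24599738e+00,  1.26319478e-01, -4.05089460e-02,  1.40539703e+00,
        2.28718060e-05,  1.57083959e+00]), 'dq': array([-8.73895630e-05, -1.55846002e-03,  2.14586880e-03, -8.87183482e-04,
        1.45707064e-03, -1.44137050e-03]), 'joint_torque': array([ 3.03598017e-05, -4.36907315e+01,  3.53604019e+01,  1.37868669e-02,
        2.38989082e-05, -9.55758992e-06]), 'position': array([ 0.16743413, -0.49722475,  0.24960554]), 'ee_rot': array([ 9.86845409e-01,  1.61665173e-01, -1.04264888e-04, -7.07006330e-04]), 'ft_force': array([ 0.04328551, -0.18872284, -0.64058221]), 'wrist_torque': array([ 0.01999179,  0.00713547, -0.07857915]), 'finger_force': 0.0, 'finger_gap': 0.9992654752604034}
```

View pics/side0.png

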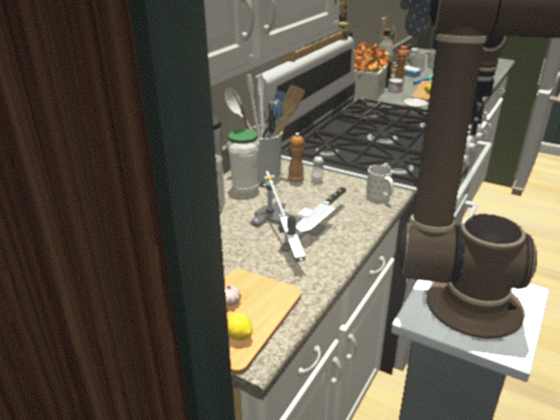

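View pics/top0.png

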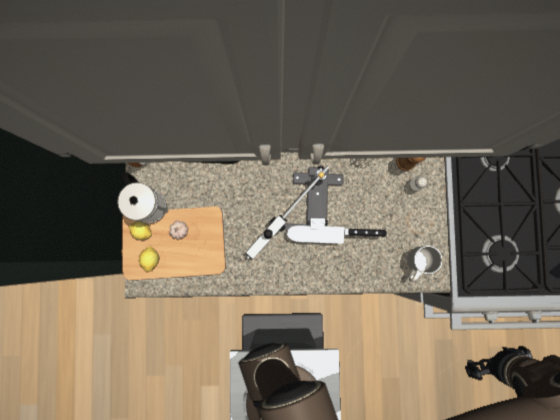

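The top view shows the black knob at about (268,234), the brass ball near (321,173), and the blade edge at row ~243 with the handle to the right. In the side view the hone is at (285-300,215-255). I'll enlarge both around the hone.

```bash
python3 - <<'E'
from h import *
a=np.load('top.npz'); b=np.load('side.npz')
A=cv2.resize(a['im'][155:275,235:395],None,fx=5,fy=5,interpolation=cv2.INTER_CUBIC)
B=cv2.resize(b['im'][160:270,235:355],None,fx=5,fy=5,interpolation=cv2.INTER_CUBIC)
cv2.imwrite('pics/topc.png',A[:,:,::-1]); cv2.imwrite('pics/sidec.png',B[:,:,::-1])
for n,z,(r0,r1,c0,c1) in(('top',a,(160,270,240,390)),('side',b,(165,265,240,350))):
    P=pts(n,z['d']); hsv=cv2.cvtColor(z['im'],cv2.COLOR_RGB2HSV).astype(int)
    roi=np.zeros(hsv.shape[:2],bool); roi[r0:r1,c0:c1]=1
    m=roi&(hsv[...,2]<60)&(P[...,2]>.1)&(z['d']>0)
    k,l,s,c=cv2.connectedComponentsWithStats(m.astype(np.uint8))
    for i in range(1,k):
        if s[i,4]>8: print(n,'dark',s[i].tolist(),c[i].round(1),np.median(P[l==i],0).round(4),P[l==i][:,2].max().round(4))
    m=roi&(hsv[...,0]>12)&(hsv[...,0]<32)&(hsv[...,1]>120)
    k,l,s,c=cv2.connectedComponentsWithStats(m.astype(np.uint8))
    for i in range(1,k):
        if s[i,4]>5: print(n,'brass',s[i].tolist(),c[i].round(1),np.median(P[l==i],0).round(4))
E
```

```text
top dark [264, 230, 8, 8, 51] [267.4 233.7] [0.4832 0.0403 0.1199] 0.1284
top brass [319, 173, 5, 4, 16] [321.  174.5] [ 0.6422 -0.1105  0.1379]
side brass [290, 165, 12, 6, 38] [296.1 167.2] [ 0.6869 -0.3572  0.0546]
side brass [268, 176, 4, 3, 8] [269.4 177.2] [ 0.6383 -0.1047  0.1383]
side brass [290, 176, 12, 4, 26] [295.3 177.4] [ 0.6898 -0.3546  0.0164]
```

View pics/topc.png

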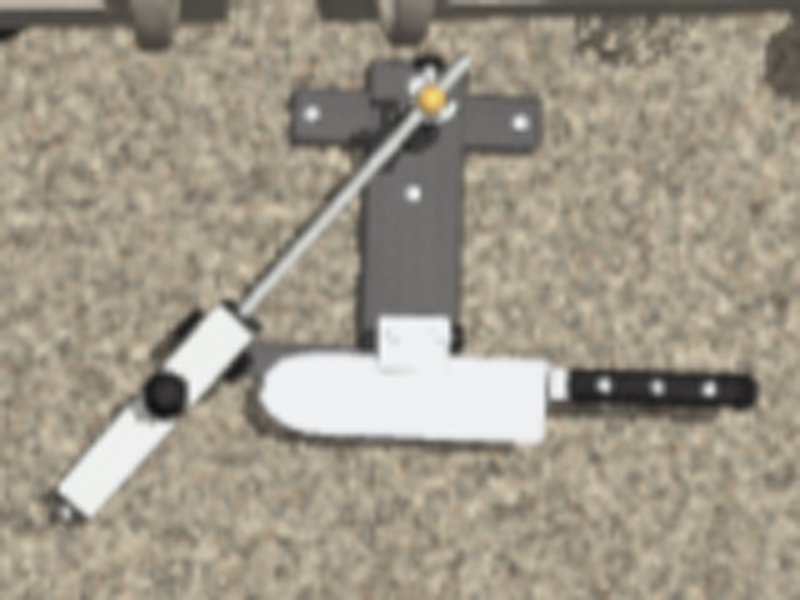

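View pics/sidec.png

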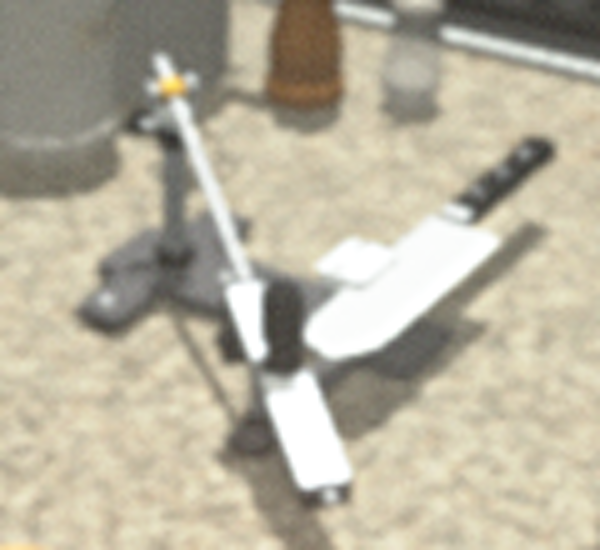

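The enlarged views show the ball at top (321,174.6) and side (269.4,177), the knob at top (267.4,234) and side (292,225), and the edge along the bottom of the blade. Next I triangulate the ball and knob and fit the edge line.

```bash
cat >> h.py <<'E'
def ray(n,u,v):
    c=get_calibration(n);T=np.array(c['T']);d=T[:3,:3]@np.array([(u-c['cx'])/c['fx'],-(v-c['cy'])/c['fy'],-1.]);return T[:3,3],d
def tri(uv1,uv2):
    (a,d),(b,e)=ray('top',*uv1),ray('side',*uv2)
    t=np.linalg.lstsq(np.stack([d,-e],1),b-a,rcond=None)[0]; p,q=a+d*t[0],b+e*t[1]; return (p+q)/2,np.linalg.norm(p-q)
def knob(piv,yaw,sw,lift,s):
    from scipy.spatial.transform import Rotation as R
    v=np.array([-.227,0,-.045])+s*np.array([.940,0,.342])
    return piv+R.from_euler('z',yaw-sw).apply(R.from_euler('y',lift).apply(v))
E
python3 - <<'E'
from h import *
a=np.load('top.npz'); b=np.load('side.npz')
P=pts('side',b['d']); g=b['im'].max(2)
m=np.zeros(g.shape,np.uint8); m[210:240,284:300]=(g<75)[210:240,284:300]
k,l,s,c=cv2.connectedComponentsWithStats(m); i=1+s[1:,4].argmax(); kc=c[i]; print('knob side',s[i],c[i],np.median(P[l==i],0))
ball=tri((321,174.5),(269.4,177.2)); kn=tri((267.4,233.7),kc); print('ball',ball,'knob',kn)
# edge: last white row per column in top
V=a['im'].min(2).astype(int); us=np.arange(300,341); E=[]
for u in us:
    col=V[225:250,u]; r=np.where((col[:-1]>=190)&(col[1:]<190))[0][-1]; f=(col[r]-190)/max(1,col[r]-col[r+1])
    o,d=ray('top',u,225+r+f); E.append((o+d*(.05-o[2])/d[2])[:2])
E=np.array(E); p=cv2.fitLine(E.astype(np.float32),cv2.DIST_HUBER,0,.001,.001).ravel(); 
n=p[:2]*np.sign(p[1]); yaw=np.arctan2(-n[0],n[1]); print('edge yaw',yaw)
# base column arm fit: dist ball->edge
ex=np.array([np.cos(yaw),np.sin(yaw)]); print('ball-edge dist',(ball[0][:2]-p[2:])@ex, 'edge ext y rel', sorted((E[[0,-1]]-ball[0][:2])@np.array([-ex[1],ex[0]])))
d=kn[0]-ball[0]; print('d',d,'dir angle',np.arctan2(-d[1],-d[0]),'r',np.hypot(d[0],d[1]),'|d|',np.linalg.norm(d))
for s in(0,.01,.02,.03,.04): print(s,(knob(ball[0],yaw,.7,.07,s)).round(4))
E
```

```text
knob side [289 221   5  10  29] [291.06896552 224.89655172] [0.47924675 0.04699617 0.10589079]
ball (array([ 0.64245892, -0.11090467,  0.13565253]), np.float64(0.0006849552605543938)) knob (array([0.48409179, 0.03951305, 0.09983553]), np.float64(0.0012232329765328417))
edge yaw -0.059233386
ball-edge dist 0.1816901651751223 edge ext y rel [np.float64(-0.06723593651045078), np.float64(0.04772017586849305)]
d [-0.15836713  0.15041772 -0.035817  ] dir angle -0.7596596855230958 r 0.21841620596200964 |d| 0.22133345133860188
0 [0.4759 0.0471 0.1066]
0.01 [0.4829 0.0405 0.1094]
0.02 [0.4899 0.0339 0.1121]
0.03 [0.4968 0.0273 0.1149]
0.04 [0.5038 0.0207 0.1177]
```

```bash
cat > pl.py <<'E'
import json,sys
from h import *
from scipy.spatial.transform import Rotation as R, Slerp
PIV=np.array([.6425,-.1109,.132]); YAW=-.059; R0=R.from_matrix(np.diag([1.,-1,-1]))
def pose(sw,lift,s):  # tool pose riding on the knob (vertical at the rest, lift .07)
    return knob(PIV,YAW,sw,lift,s), R.from_euler('z',YAW-sw)*R.from_euler('y',lift-.07)*R0
def load():
    c=json.load(open('cmd.json')); return np.array(c[0]),R.from_quat(c[1])
def save(p,r): json.dump([list(map(float,p)),r.as_quat().tolist()],open('cmd.json','w'))
def rows(wps,jaw):  # rows through waypoints from the commanded pose; quantised, error carried
    p,r=load(); out=[]
    for q,Q in wps:
        t=np.round(r.inv().apply(q-p)/.03,2); w=np.round((r.inv()*Q).as_rotvec()/np.radians(8),2)
        assert abs(t).max()<=1 and abs(w).max()<=1,(t,w)
        out.append({"rot":(w+0.).tolist(),"translation":(t+0.).tolist(),"jaw":jaw})
        p=p+r.apply(t*.03); r=r*R.from_rotvec(w*np.radians(8))
    save(p,r); 
    print(len(out),*[json.dumps(o) for o in out],sep='\n'); print('end',p.round(4))
def lerp(q,Q,n,r_n=None):
    p,r=load(); S=Slerp([0,1],R.concatenate([r,Q])); f=np.arange(1,n+1)/n
    return [(p+(q-p)*x,S(min(1,x*n/(r_n or n)))) for x in f]
def joint(sw,lift,s): # lists, same length
    return [pose(*x) for x in zip(sw,lift,s)]
def st():
    o=readout.get_obs(); p,r=load(); m=R.from_quat(o['ee_rot'])
    print('t',round(o['time'],2),'pos',o['position'].round(4),'err mm',((o['position']-p)*1e3).round(2),'rot err deg',np.degrees((r.inv()*m).as_rotvec()).round(2),'F',o['ft_force'].round(2),'T',o['wrist_torque'].round(2),'gap',round(o['finger_gap']*85.4,1),'ff',round(float(o['finger_force']),1),'j',o['joints'].round(2))
E
python3 - <<'E'
from pl import *
o=readout.get_obs(); save([.168,-.498,.25],R.from_quat(o['ee_rot']))
q,Q=pose(.7,.07,.012); print(q)
W=lerp(q+[0,0,.08],Q,24,12); rows(W[:12],85); 
E
```

```text
[0.48429786 0.03916263 0.10629223]
12
{"rot": [0.0, 0.0, 0.65], "translation": [0.65, -0.57, 0.09], "jaw": 85}
{"rot": [0.0, 0.0, 0.64], "translation": [0.6, -0.62, 0.09], "jaw": 85}
{"rot": [0.0, 0.0, 0.65], "translation": [0.55, -0.68, 0.09], "jaw": 85}
{"rot": [0.0, 0.0, 0.65], "translation": [0.48, -0.72, 0.09], "jaw": 85}
{"rot": [0.0, 0.0, 0.64], "translation": [0.41, -0.76, 0.09], "jaw": 85}
{"rot": [0.0, 0.0, 0.65], "translation": [0.34, -0.79, 0.09], "jaw": 85}
{"rot": [0.0, 0.0, 0.65], "translation": [0.27, -0.83, 0.09], "jaw": 85}
{"rot": [0.0, 0.01, 0.64], "translation": [0.19, -0.84, 0.08], "jaw": 85}
{"rot": [-0.01, 0.0, 0.65], "translation": [0.12, -0.86, 0.09], "jaw": 85}
{"rot": [0.0, 0.0, 0.65], "translation": [0.04, -0.86, 0.09], "jaw": 85}
{"rot": [0.0, 0.0, 0.65], "translation": [-0.04, -0.87, 0.09], "jaw": 85}
{"rot": [0.0, 0.0, 0.64], "translation": [-0.12, -0.86, 0.09], "jaw": 85}
end [ 0.3263 -0.2293  0.2181]
```

Emit:
play_rows:
  series:
    - {"rot":[0.0,0.0,0.65],"translation":[0.65,-0.57,0.09],"jaw":85}
    - {"rot":[0.0,0.0,0.64],"translation":[0.6,-0.62,0.09],"jaw":85}
    - {"rot":[0.0,0.0,0.65],"translation":[0.55,-0.68,0.09],"jaw":85}
    - {"rot":[0.0,0.0,0.65],"translation":[0.48,-0.72,0.09],"jaw":85}
    - {"rot":[0.0,0.0,0.64],"translation":[0.41,-0.76,0.09],"jaw":85}
    - {"rot":[0.0,0.0,0.65],"translation":[0.34,-0.79,0.09],"jaw":85}
    - {"rot":[0.0,0.0,0.65],"translation":[0.27,-0.83,0.09],"jaw":85}
    - {"rot":[0.0,0.01,0.64],"translation":[0.19,-0.84,0.08],"jaw":85}
    - {"rot":[-0.01,0.0,0.65],"translation":[0.12,-0.86,0.09],"jaw":85}
    - {"rot":[0.0,0.0,0.65],"translation":[0.04,-0.86,0.09],"jaw":85}
    - {"rot":[0.0,0.0,0.65],"translation":[-0.04,-0.87,0.09],"jaw":85}
    - {"rot":[0.0,0.0,0.64],"translation":[-0.12,-0.86,0.09],"jaw":85}

```text
time: 1.6
position: [0.3033, -0.254, 0.2177]
ee_rot: [0.937, -0.35, 0.005, -0.013]
ft_force: [-0.2, -0.3, 0.2]
finger_gap: 0.987
finger_force: 0.0
```

```bash
python3 - <<'E'
from pl import *
st(); q,Q=pose(.7,.07,.012); rows(lerp(q+[0,0,.08],Q,11),85)
E
```

```text
t 1.6 pos [ 0.3033 -0.254   0.2177] err mm [-23.02 -24.64  -0.38] rot err deg [ 1.59 -0.03 -2.48] F [-0.19 -0.33  0.24] T [-0.01 -0.   -0.02] gap 84.3 ff 0.0 j [-0.72 -0.12 -0.36  1.33  0.03  3.14]
11
{"rot": [0.0, 0.0, 0.0], "translation": [-0.21, -0.92, 0.1], "jaw": 85}
{"rot": [0.0, 0.0, 0.0], "translation": [-0.21, -0.92, 0.09], "jaw": 85}
{"rot": [0.0, 0.0, 0.0], "translation": [-0.22, -0.92, 0.1], "jaw": 85}
{"rot": [0.0, 0.0, 0.0], "translation": [-0.21, -0.92, 0.1], "jaw": 85}
{"rot": [0.0, 0.0, 0.0], "translation": [-0.21, -0.92, 0.09], "jaw": 85}
{"rot": [0.0, 0.0, 0.0], "translation": [-0.21, -0.92, 0.1], "jaw": 85}
{"rot": [0.0, 0.0, 0.0], "translation": [-0.22, -0.92, 0.09], "jaw": 85}
{"rot": [0.0, 0.0, 0.0], "translation": [-0.21, -0.92, 0.1], "jaw": 85}
{"rot": [0.0, 0.0, 0.0], "translation": [-0.21, -0.92, 0.1], "jaw": 85}
{"rot": [0.0, 0.0, 0.0], "translation": [-0.21, -0.92, 0.09], "jaw": 85}
{"rot": [0.0, 0.0, 0.0], "translation": [-0.22, -0.92, 0.1], "jaw": 85}
end [0.4842 0.0393 0.1863]
```

Joint 6 reached its limit, so I'll use the half-turned grasp and unwind.

```bash
sed -i 's/diag(\[1.,-1,-1\])/diag([-1.,1,-1])/' pl.py; python3 - <<'E'
from pl import *
o=readout.get_obs(); r=R.from_quat(o['ee_rot']); x=r.apply([1,0,0]); y0=np.arctan2(x[1],x[0]); p=o['position']; save(p,r)
q,Q=pose(.7,.07,.012); tgt=YAW-.7+np.pi; print(y0,tgt); q=q+[0,0,.08]
def rz(a): return R.from_euler('z',a-(YAW-.7+np.pi))*Q
rows([(p+(q-p)*i/24,rz(y0+(tgt-y0)*i/24)) for i in range(1,13)],85)
E
```

```text
-0.7154399566555235 2.382592653589793
12
{"rot": [-0.2, -0.02, -0.92], "translation": [-0.08, -0.47, 0.06], "jaw": 85}
{"rot": [0.0, 0.0, -0.93], "translation": [-0.01, -0.48, 0.04], "jaw": 85}
{"rot": [0.0, 0.0, -0.92], "translation": [0.04, -0.48, 0.04], "jaw": 85}
{"rot": [0.0, 0.0, -0.93], "translation": [0.11, -0.46, 0.05], "jaw": 85}
{"rot": [0.0, 0.0, -0.92], "translation": [0.16, -0.45, 0.04], "jaw": 85}
{"rot": [0.0, 0.0, -0.93], "translation": [0.23, -0.42, 0.04], "jaw": 85}
{"rot": [0.0, 0.0, -0.92], "translation": [0.27, -0.4, 0.05], "jaw": 85}
{"rot": [0.0, 0.0, -0.93], "translation": [0.33, -0.35, 0.04], "jaw": 85}
{"rot": [0.0, 0.0, -0.92], "translation": [0.36, -0.31, 0.04], "jaw": 85}
{"rot": [0.0, 0.0, -0.92], "translation": [0.4, -0.26, 0.05], "jaw": 85}
{"rot": [0.0, 0.0, -0.93], "translation": [0.44, -0.2, 0.04], "jaw": 85}
{"rot": [0.0, 0.0, -0.92], "translation": [0.45, -0.15, 0.05], "jaw": 85}
end [ 0.3938 -0.1074  0.2019]
```

Emit:
play_rows:
  series:
    - {"rot":[-0.2,-0.02,-0.92],"translation":[-0.08,-0.47,0.06],"jaw":85}
    - {"rot":[0.0,0.0,-0.93],"translation":[-0.01,-0.48,0.04],"jaw":85}
    - {"rot":[0.0,0.0,-0.92],"translation":[0.04,-0.48,0.04],"jaw":85}
    - {"rot":[0.0,0.0,-0.93],"translation":[0.11,-0.46,0.05],"jaw":85}
    - {"rot":[0.0,0.0,-0.92],"translation":[0.16,-0.45,0.04],"jaw":85}
    - {"rot":[0.0,0.0,-0.93],"translation":[0.23,-0.42,0.04],"jaw":85}
    - {"rot":[0.0,0.0,-0.92],"translation":[0.27,-0.4,0.05],"jaw":85}
    - {"rot":[0.0,0.0,-0.93],"translation":[0.33,-0.35,0.04],"jaw":85}
    - {"rot":[0.0,0.0,-0.92],"translation":[0.36,-0.31,0.04],"jaw":85}
    - {"rot":[0.0,0.0,-0.92],"translation":[0.4,-0.26,0.05],"jaw":85}
    - {"rot":[0.0,0.0,-0.93],"translation":[0.44,-0.2,0.04],"jaw":85}
    - {"rot":[0.0,0.0,0.0],"translation":[0.0,0.0,0.0],"jaw":85}

```text
time: 3.1
position: [0.3859, -0.1211, 0.2032]
ee_rot: [0.939, 0.343, -0.001, 0.0]
ft_force: [-0.3, 0.5, -0.5]
finger_gap: 0.991
finger_force: 0.0
```

```bash
python3 - <<'E'
from pl import *
st()
o=readout.get_obs(); r=R.from_quat(o['ee_rot']); x=r.apply([1,0,0]); y0=np.arctan2(x[1],x[0]); p=o['position']; print(r.apply([0,0,1]),y0); save(p,r)
q,Q=pose(.7,.07,.012); q=q+[0,0,.07]; tgt=YAW-.7+np.pi
def rz(a): return R.from_euler('z',a-tgt)*Q
rows([(p+(q-p)*min(1,i/10),rz(min(tgt,y0+.14*min(i,11)+(tgt-y0-1.54)*(i>11)) if 0 else y0+(min(tgt-y0,1.6))*i/12) ) for i in range(1,13)],85); print(tgt-y0)
E
```

```text
t 3.1 pos [ 0.3859 -0.1211  0.2032] err mm [ -7.82 -13.72   1.3 ] rot err deg [ 0.01 -0.08  7.59] F [-0.33  0.52 -0.54] T [-0.01 -0.02 -0.01] gap 84.6 ff 0.0 j [-0.3  -0.1  -0.37  1.3  -0.    2.14]
[-1.70265596e-03 -9.62972167e-04 -9.99998087e-01] 0.7006314094265624
12
{"rot": [0.0, 0.01, -0.95], "translation": [0.6, -0.2, 0.09], "jaw": 85}
{"rot": [0.0, 0.0, -0.96], "translation": [0.61, -0.11, 0.09], "jaw": 85}
{"rot": [0.0, 0.0, -0.95], "translation": [0.63, -0.04, 0.09], "jaw": 85}
{"rot": [0.0, 0.0, -0.96], "translation": [0.62, 0.05, 0.09], "jaw": 85}
{"rot": [0.0, 0.0, -0.95], "translation": [0.61, 0.14, 0.09], "jaw": 85}
{"rot": [0.0, 0.0, -0.96], "translation": [0.59, 0.21, 0.09], "jaw": 85}
{"rot": [-0.01, 0.0, -0.95], "translation": [0.56, 0.29, 0.08], "jaw": 85}
{"rot": [0.0, 0.0, -0.96], "translation": [0.51, 0.36, 0.09], "jaw": 85}
{"rot": [0.0, 0.0, -0.95], "translation": [0.46, 0.43, 0.09], "jaw": 85}
{"rot": [0.0, 0.0, -0.96], "translation": [0.4, 0.48, 0.09], "jaw": 85}
{"rot": [0.0, 0.0, -0.95], "translation": [0.0, 0.0, 0.0], "jaw": 85}
{"rot": [0.0, 0.0, -0.96], "translation": [0.0, 0.0, 0.0], "jaw": 85}
end [0.4843 0.0391 0.1764]
1.6819612441632308
```

Emit:
play_rows:
  series:
    - {"rot":[0.0,0.01,-0.95],"translation":[0.6,-0.2,0.09],"jaw":85}
    - {"rot":[0.0,0.0,-0.96],"translation":[0.61,-0.11,0.09],"jaw":85}
    - {"rot":[0.0,0.0,-0.95],"translation":[0.63,-0.04,0.09],"jaw":85}
    - {"rot":[0.0,0.0,-0.96],"translation":[0.62,0.05,0.09],"jaw":85}
    - {"rot":[0.0,0.0,-0.95],"translation":[0.61,0.14,0.09],"jaw":85}
    - {"rot":[0.0,0.0,-0.96],"translation":[0.59,0.21,0.09],"jaw":85}
    - {"rot":[-0.01,0.0,-0.95],"translation":[0.56,0.29,0.08],"jaw":85}
    - {"rot":[0.0,0.0,-0.96],"translation":[0.51,0.36,0.09],"jaw":85}
    - {"rot":[0.0,0.0,-0.95],"translation":[0.46,0.43,0.09],"jaw":85}
    - {"rot":[0.0,0.0,-0.96],"translation":[0.4,0.48,0.09],"jaw":85}
    - {"rot":[0.0,0.0,-0.95],"translation":[0.0,0.0,0.0],"jaw":85}
    - {"rot":[0.0,0.0,-0.96],"translation":[0.0,0.0,0.0],"jaw":85}

```text
time: 4.6
position: [0.4842, 0.0382, 0.1765]
ee_rot: [0.407, 0.913, -0.0, 0.0]
ft_force: [-0.6, -0.3, -0.1]
finger_gap: 0.994
finger_force: 0.0
```

```bash
python3 - <<'E'
from pl import *
st()
q,Q=pose(.7,.07,.012); p,r=load(); W=lerp(q+[0,0,.045],Q,3); rows(W,85); W=lerp(q+[0,0,.003],Q,3); rows(W+[W[-1]]*3,85)
E
```

```text
t 4.6 pos [0.4842 0.0382 0.1765] err mm [-0.12 -0.93  0.13] rot err deg [ 0.02 -0.03 -0.09] F [-0.57 -0.26 -0.06] T [ 0.02  0.   -0.04] gap 84.9 ff 0.0 j [ 0.08  0.06 -0.27  1.24 -0.    0.92]
3
{"rot": [0.0, 0.0, -0.2], "translation": [0.0, 0.0, 0.28], "jaw": 85}
{"rot": [0.0, 0.0, -0.19], "translation": [0.0, 0.0, 0.28], "jaw": 85}
{"rot": [0.0, 0.0, -0.2], "translation": [0.0, 0.0, 0.28], "jaw": 85}
end [0.4844 0.0391 0.1512]
6
{"rot": [0.0, 0.0, 0.0], "translation": [0.0, 0.0, 0.47], "jaw": 85}
{"rot": [0.0, 0.0, 0.0], "translation": [0.0, 0.0, 0.46], "jaw": 85}
{"rot": [0.0, 0.0, 0.0], "translation": [0.0, 0.0, 0.47], "jaw": 85}
{"rot": [0.0, 0.0, 0.0], "translation": [0.0, 0.0, 0.0], "jaw": 85}
{"rot": [0.0, 0.0, 0.0], "translation": [0.0, 0.0, 0.0], "jaw": 85}
{"rot": [0.0, 0.0, 0.0], "translation": [0.0, 0.0, 0.0], "jaw": 85}
end [0.4844 0.0391 0.1092]
```

Emit:
play_rows:
  series:
    - {"rot":[0.0,0.0,-0.2],"translation":[0.0,0.0,0.28],"jaw":85}
    - {"rot":[0.0,0.0,-0.19],"translation":[0.0,0.0,0.28],"jaw":85}
    - {"rot":[0.0,0.0,-0.2],"translation":[0.0,0.0,0.28],"jaw":85}
    - {"rot":[0.0,0.0,0.0],"translation":[0.0,0.0,0.47],"jaw":85}
    - {"rot":[0.0,0.0,0.0],"translation":[0.0,0.0,0.46],"jaw":85}
    - {"rot":[0.0,0.0,0.0],"translation":[0.0,0.0,0.47],"jaw":85}
    - {"rot":[0,0,0],"translation":[0,0,0],"jaw":60}
    - {"rot":[0,0,0],"translation":[0,0,0],"jaw":40}
    - {"rot":[0,0,0],"translation":[0,0,0],"jaw":40}
  grip_force: 30

```text
time: 5.72
position: [0.485, 0.0386, 0.1102]
ee_rot: [0.37, 0.929, 0.0, 0.001]
ft_force: [0.8, -0.3, -0.7]
finger_gap: 0.468
finger_force: 0.0
```

```bash
python3 - <<'E'
from pl import *
st()
im,d=grab_frame('top'); i2,d2=grab_frame('side')
A=cv2.resize(im[190:270,230:330],(500,400),interpolation=cv2.INTER_CUBIC); B=cv2.resize(i2[170:270,240:340],(400,400),interpolation=cv2.INTER_CUBIC)
cv2.imwrite('pics/g1.png',cv2.resize(np.hstack([A,B]),(800,356))[:,:,::-1])
E
```

```text
t 5.72 pos [0.485  0.0386 0.1102] err mm [ 0.58 -0.52  1.03] rot err deg [-0.07 -0.09  0.01] F [ 0.76 -0.26 -0.7 ] T [-0.01 -0.06 -0.01] gap 39.9 ff 0.0 j [ 0.08  0.09 -0.39  1.09 -0.    0.84]
```

View pics/g1.png

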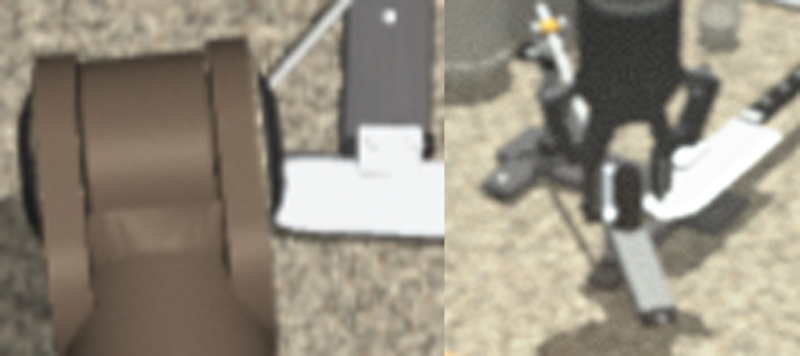

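The side crop shows the knob at about (627,195) centred between the fingers at 596 and 662, with the tips clear of the holder. I'll close the gripper.

Emit:
play_rows:
  series:
    - {"rot":[0,0,0],"translation":[0,0,0],"jaw":28}
    - {"rot":[0,0,0],"translation":[0,0,0],"jaw":22}
    - {"rot":[0,0,0],"translation":[0,0,0],"jaw":18}
    - {"rot":[0,0,0],"translation":[0,0,0],"jaw":18}
  grip_force: 35

```text
time: 6.32
position: [0.4848, 0.0386, 0.1101]
ee_rot: [0.37, 0.929, 0.0, 0.001]
ft_force: [-0.7, 1.0, 4.2]
finger_gap: 0.27
finger_force: 34.4
```

```bash
python3 - <<'E'
from pl import *
st()
# ride: from (.7,.07,.012) with the constant offset of the grasp
q,Q=pose(.7,.07,.012); p,r=load(); off=Q.inv().apply(p-q); print(off); 
n=8; W=joint([.7]*n,np.linspace(.07,.16,n+1)[1:],np.full(n,.012)); rows([(a+b.apply(off),b) for a,b in W],18)
E
```

```text
t 6.33 pos [0.4848 0.0386 0.1101] err mm [ 0.42 -0.49  0.87] rot err deg [-0.06 -0.07  0.01] F [-0.74  1.01  4.23] T [0.09 0.23 0.04] gap 23.1 ff 34.4 j [ 0.08  0.09 -0.39  1.09 -0.    0.84]
[-1.19979467e-04 -8.75121614e-07 -2.92050809e-03]
8
{"rot": [0.0, 0.08, 0.0], "translation": [0.01, 0.0, -0.08], "jaw": 18}
{"rot": [0.0, 0.08, 0.0], "translation": [0.01, 0.0, -0.08], "jaw": 18}
{"rot": [0.0, 0.09, 0.0], "translation": [0.0, 0.0, -0.09], "jaw": 18}
{"rot": [0.0, 0.08, 0.0], "translation": [0.01, 0.0, -0.08], "jaw": 18}
{"rot": [0.0, 0.08, 0.0], "translation": [0.01, 0.0, -0.08], "jaw": 18}
{"rot": [0.0, 0.08, 0.0], "translation": [0.01, 0.0, -0.08], "jaw": 18}
{"rot": [0.0, 0.08, 0.0], "translation": [0.01, 0.0, -0.08], "jaw": 18}
{"rot": [0.0, 0.08, 0.0], "translation": [0.0, 0.0, -0.08], "jaw": 18}
end [0.4836 0.0398 0.1288]
```

Emit:
play_rows:
  series:
    - {"rot":[0.0,0.08,0.0],"translation":[0.01,0.0,-0.08],"jaw":18}
    - {"rot":[0.0,0.08,0.0],"translation":[0.01,0.0,-0.08],"jaw":18}
    - {"rot":[0.0,0.09,0.0],"translation":[0.0,0.0,-0.09],"jaw":18}
    - {"rot":[0.0,0.08,0.0],"translation":[0.01,0.0,-0.08],"jaw":18}
    - {"rot":[0.0,0.08,0.0],"translation":[0.01,0.0,-0.08],"jaw":18}
    - {"rot":[0.0,0.08,0.0],"translation":[0.01,0.0,-0.08],"jaw":18}
    - {"rot":[0.0,0.08,0.0],"translation":[0.01,0.0,-0.08],"jaw":18}
    - {"rot":[0.0,0.08,0.0],"translation":[0.0,0.0,-0.08],"jaw":18}

```text
time: 7.32
position: [0.4837, 0.0393, 0.1294]
ee_rot: [0.37, 0.928, 0.017, -0.042]
ft_force: [-0.6, 0.2, -1.3]
finger_gap: 0.267
finger_force: 34.3
```

```bash
cat >> pl.py <<'E'
OFF=np.array([0,0,-.0029])
def ride(a,b,n,jaw=18):  # joint-space line a->b of (swing,lift,s), at most 12 rows a call
    W=[pose(*x) for x in np.linspace(a,b,n+1)[1:]]; rows([(p+r.apply(OFF),r) for p,r in W],jaw)
E
python3 - <<'E'
from pl import *
st()
ride((.7,.16,.012),(.23,.16,.006),12); ride((.23,.16,.006),(-.24,.15,.004),12)
E
```

```text
t 7.33 pos [0.4837 0.0393 0.1294] err mm [ 0.03 -0.51  0.6 ] rot err deg [-0.02  0.01  0.  ] F [-0.6   0.24 -1.27] T [ 0.04 -0.    0.08] gap 22.8 ff 34.3 j [ 0.04  0.13 -0.31  1.2   0.07  0.8 ]
12
{"rot": [0.03, 0.0, -0.28], "translation": [0.02, -0.29, 0.0], "jaw": 18}
{"rot": [0.02, 0.0, -0.27], "translation": [0.01, -0.28, 0.0], "jaw": 18}
{"rot": [0.03, 0.0, -0.28], "translation": [0.01, -0.29, 0.01], "jaw": 18}
{"rot": [0.02, 0.0, -0.28], "translation": [0.01, -0.29, 0.0], "jaw": 18}
{"rot": [0.03, 0.0, -0.28], "translation": [0.01, -0.29, 0.01], "jaw": 18}
{"rot": [0.02, 0.0, -0.28], "translation": [0.01, -0.29, 0.0], "jaw": 18}
{"rot": [0.03, 0.0, -0.28], "translation": [0.01, -0.29, 0.0], "jaw": 18}
{"rot": [0.03, 0.0, -0.28], "translation": [0.01, -0.29, 0.01], "jaw": 18}
{"rot": [0.02, 0.0, -0.28], "translation": [0.01, -0.29, 0.0], "jaw": 18}
{"rot": [0.03, 0.0, -0.28], "translation": [0.01, -0.3, 0.01], "jaw": 18}
{"rot": [0.02, 0.0, -0.28], "translation": [0.01, -0.29, 0.0], "jaw": 18}
{"rot": [0.03, 0.0, -0.28], "translation": [0.01, -0.29, 0.01], "jaw": 18}
end [ 0.426
[... 245 characters left out ...]
{"rot": [0.03, -0.01, -0.28], "translation": [0.0, -0.29, 0.0], "jaw": 18}
{"rot": [0.02, 0.0, -0.28], "translation": [0.0, -0.29, 0.01], "jaw": 18}
{"rot": [0.02, -0.01, -0.27], "translation": [0.0, -0.3, 0.01], "jaw": 18}
{"rot": [0.03, 0.0, -0.28], "translation": [0.0, -0.3, 0.01], "jaw": 18}
{"rot": [0.02, -0.01, -0.28], "translation": [-0.01, -0.29, 0.0], "jaw": 18}
{"rot": [0.02, -0.01, -0.28], "translation": [0.0, -0.3, 0.01], "jaw": 18}
{"rot": [0.03, 0.0, -0.28], "translation": [0.0, -0.29, 0.01], "jaw": 18}
{"rot": [0.02, -0.01, -0.28], "translation": [0.0, -0.3, 0.01], "jaw": 18}
{"rot": [0.02, 0.0, -0.28], "translation": [0.0, -0.29, 0.0], "jaw": 18}
end [ 0.4192 -0.1516  0.1252]
```

Emit:
play_rows:
  series:
    - {"rot":[0.03,0.0,-0.28],"translation":[0.02,-0.29,0.0],"jaw":18}
    - {"rot":[0.02,0.0,-0.27],"translation":[0.01,-0.28,0.0],"jaw":18}
    - {"rot":[0.03,0.0,-0.28],"translation":[0.01,-0.29,0.01],"jaw":18}
    - {"rot":[0.02,0.0,-0.28],"translation":[0.01,-0.29,0.0],"jaw":18}
    - {"rot":[0.03,0.0,-0.28],"translation":[0.01,-0.29,0.01],"jaw":18}
    - {"rot":[0.02,0.0,-0.28],"translation":[0.01,-0.29,0.0],"jaw":18}
    - {"rot":[0.03,0.0,-0.28],"translation":[0.01,-0.29,0.0],"jaw":18}
    - {"rot":[0.03,0.0,-0.28],"translation":[0.01,-0.29,0.01],"jaw":18}
    - {"rot":[0.02,0.0,-0.28],"translation":[0.01,-0.29,0.0],"jaw":18}
    - {"rot":[0.03,0.0,-0.28],"translation":[0.01,-0.3,0.01],"jaw":18}
    - {"rot":[0.02,0.0,-0.28],"translation":[0.01,-0.29,0.0],"jaw":18}
    - {"rot":[0.03,0.0,-0.28],"translation":[0.01,-0.29,0.01],"jaw":18}

```text
time: 8.82
position: [0.4274, -0.0477, 0.1283]
ee_rot: [0.143, 0.989, 0.006, -0.044]
ft_force: [1.7, -0.1, -0.6]
finger_gap: 0.272
finger_force: 34.4
```

Emit:
play_rows:
  series:
    - {"rot":[0.02,-0.01,-0.28],"translation":[0.0,-0.3,0.0],"jaw":18}
    - {"rot":[0.03,0.0,-0.28],"translation":[0.0,-0.29,0.01],"jaw":18}
    - {"rot":[0.02,-0.01,-0.28],"translation":[0.0,-0.3,0.01],"jaw":18}
    - {"rot":[0.03,-0.01,-0.28],"translation":[0.0,-0.29,0.0],"jaw":18}
    - {"rot":[0.02,0.0,-0.28],"translation":[0.0,-0.29,0.01],"jaw":18}
    - {"rot":[0.02,-0.01,-0.27],"translation":[0.0,-0.3,0.01],"jaw":18}
    - {"rot":[0.03,0.0,-0.28],"translation":[0.0,-0.3,0.01],"jaw":18}
    - {"rot":[0.02,-0.01,-0.28],"translation":[-0.01,-0.29,0.0],"jaw":18}
    - {"rot":[0.02,-0.01,-0.28],"translation":[0.0,-0.3,0.01],"jaw":18}
    - {"rot":[0.03,0.0,-0.28],"translation":[0.0,-0.29,0.01],"jaw":18}
    - {"rot":[0.02,-0.01,-0.28],"translation":[0.0,-0.3,0.01],"jaw":18}
    - {"rot":[0.02,0.0,-0.28],"translation":[0.0,-0.29,0.0],"jaw":18}

```text
time: 10.32
position: [0.4197, -0.1527, 0.1259]
ee_rot: [-0.091, 0.995, -0.004, -0.039]
ft_force: [0.5, -0.3, -2.4]
finger_gap: 0.271
finger_force: 34.4
```

```bash
python3 - <<'E'
from pl import *
st()
im,d=grab_frame('top'); i2,d2=grab_frame('side')
A=cv2.resize(im[155:275,235:395],(533,400),interpolation=cv2.INTER_CUBIC); B=cv2.resize(i2[160:270,235:345],(400,400),interpolation=cv2.INTER_CUBIC)
cv2.imwrite('pics/g2.png',cv2.resize(np.hstack([A,B]),(800,343))[:,:,::-1])
ride((-.24,.15,.004),(-.24,.04,.004),8)
E
```

```text
t 10.32 pos [ 0.4197 -0.1527  0.1259] err mm [ 0.58 -1.02  0.73] rot err deg [ 0.04 -0.1  -0.04] F [ 0.46 -0.29 -2.4 ] T [-0.   -0.37  0.02] gap 23.1 ff 34.4 j [-0.33  0.06 -0.38  1.19 -0.04 -0.51]
8
{"rot": [0.0, -0.1, 0.0], "translation": [-0.01, 0.0, 0.11], "jaw": 18}
{"rot": [0.0, -0.1, 0.0], "translation": [-0.02, 0.0, 0.1], "jaw": 18}
{"rot": [0.0, -0.1, 0.0], "translation": [-0.01, 0.0, 0.1], "jaw": 18}
{"rot": [0.0, -0.1, 0.0], "translation": [-0.01, 0.0, 0.11], "jaw": 18}
{"rot": [0.0, -0.1, 0.0], "translation": [-0.01, 0.0, 0.1], "jaw": 18}
{"rot": [0.0, -0.09, 0.0], "translation": [-0.01, 0.0, 0.1], "jaw": 18}
{"rot": [0.0, -0.1, 0.0], "translation": [-0.02, 0.0, 0.11], "jaw": 18}
{"rot": [0.0, -0.1, 0.0], "translation": [-0.01, 0.0, 0.1], "jaw": 18}
end [ 0.4213 -0.1512  0.1002]
```

View pics/g2.png

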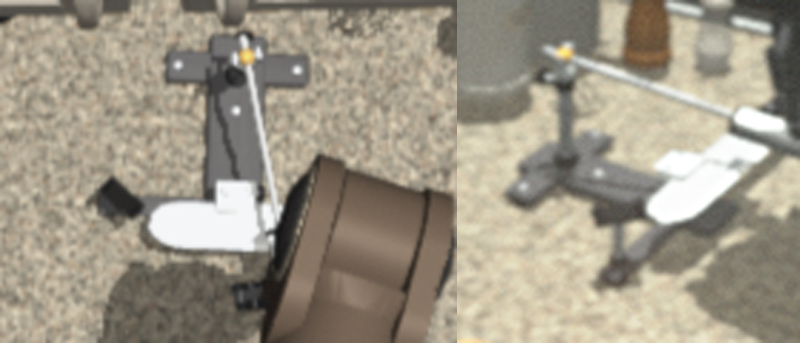

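The picture shows the rod swung right over the heel, with the hone in the gripper and the rest empty. I'll lower the hone to near contact.

Emit:
play_rows:
  series:
    - {"rot":[0.0,-0.1,0.0],"translation":[-0.01,0.0,0.11],"jaw":18}
    - {"rot":[0.0,-0.1,0.0],"translation":[-0.02,0.0,0.1],"jaw":18}
    - {"rot":[0.0,-0.1,0.0],"translation":[-0.01,0.0,0.1],"jaw":18}
    - {"rot":[0.0,-0.1,0.0],"translation":[-0.01,0.0,0.11],"jaw":18}
    - {"rot":[0.0,-0.1,0.0],"translation":[-0.01,0.0,0.1],"jaw":18}
    - {"rot":[0.0,-0.09,0.0],"translation":[-0.01,0.0,0.1],"jaw":18}
    - {"rot":[0.0,-0.1,0.0],"translation":[-0.02,0.0,0.11],"jaw":18}
    - {"rot":[0.0,-0.1,0.0],"translation":[-0.01,0.0,0.1],"jaw":18}

```text
time: 11.42
position: [0.4212, -0.1517, 0.1003]
ee_rot: [-0.09, 0.996, 0.001, 0.015]
ft_force: [-0.2, -1.2, -1.3]
finger_gap: 0.272
finger_force: 34.5
```

```bash
cat >> pl.py <<'E'
def avg(n=6):
    F=[];T=[];E=[];p,r=load()
    for i in range(n):
        grab_frame('top'); o=readout.get_obs(); F.append(o['ft_force']);T.append(o['wrist_torque']);E.append(o['position']-p)
    print('t',round(o['time'],2),'F',np.mean(F,0).round(2),'sd',np.std(F,0).round(2),'T',np.mean(T,0).round(3),'err',(np.mean(E,0)*1e3).round(2))
E
python3 - <<'E'
from pl import *
avg(); ride((-.24,.04,.004),(-.24,.03,.004),3)
E
```

```text
t 11.72 F [-0.58 -0.6  -2.02] sd [0.54 0.53 0.39] T [-0.112  0.128 -0.079] err [-0.26 -0.54  0.19]
3
{"rot": [0.0, -0.03, 0.0], "translation": [0.0, 0.0, 0.03], "jaw": 18}
{"rot": [0.0, -0.02, 0.0], "translation": [0.0, 0.0, 0.02], "jaw": 18}
{"rot": [0.0, -0.02, 0.0], "translation": [-0.01, 0.0, 0.03], "jaw": 18}
end [ 0.4217 -0.1512  0.0978]
```

Emit:
play_rows:
  series:
    - {"rot":[0.0,-0.03,0.0],"translation":[0.0,0.0,0.03],"jaw":18}
    - {"rot":[0.0,-0.02,0.0],"translation":[0.0,0.0,0.02],"jaw":18}
    - {"rot":[0.0,-0.02,0.0],"translation":[-0.01,0.0,0.03],"jaw":18}

```text
time: 12.1
position: [0.4218, -0.1517, 0.0982]
ee_rot: [-0.09, 0.996, 0.002, 0.02]
ft_force: [-0.7, -0.2, -1.5]
finger_gap: 0.272
finger_force: 34.4
```

```bash
python3 - <<'E'
from pl import *
avg(5); ride((-.24,.03,.004),(-.24,.024,.004),2)
E
```

```text
t 12.35 F [-0.58 -0.46 -1.98] sd [0.33 0.35 0.35] T [-0.097  0.182 -0.106] err [ 0.08 -0.55  0.38]
2
{"rot": [0.0, -0.02, 0.0], "translation": [0.0, 0.0, 0.02], "jaw": 18}
{"rot": [0.0, -0.03, 0.0], "translation": [0.0, 0.0, 0.02], "jaw": 18}
end [ 0.4217 -0.1512  0.0966]
```

Emit:
play_rows:
  series:
    - {"rot":[0.0,-0.02,0.0],"translation":[0.0,0.0,0.02],"jaw":18}
    - {"rot":[0.0,-0.03,0.0],"translation":[0.0,0.0,0.02],"jaw":18}

```text
time: 12.6
position: [0.422, -0.1517, 0.0971]
ee_rot: [-0.09, 0.996, 0.002, 0.024]
ft_force: [-0.2, -1.0, -1.4]
finger_gap: 0.272
finger_force: 34.4
```

```bash
python3 - <<'E'
from pl import *
avg(3); ride((-.24,.024,.004),(-.24,.018,.004),2)
E
```

```text
t 12.75 F [ 0.2   0.16 -1.92] sd [0.27 0.2  0.33] T [-0.075  0.068 -0.096] err [ 0.25 -0.56  0.47]
2
{"rot": [0.0, -0.02, 0.0], "translation": [0.0, 0.0, 0.02], "jaw": 18}
{"rot": [0.0, -0.02, 0.0], "translation": [-0.01, 0.0, 0.03], "jaw": 18}
end [ 0.4221 -0.1511  0.0952]
```

Emit:
play_rows:
  series:
    - {"rot":[0.0,-0.02,0.0],"translation":[0.0,0.0,0.02],"jaw":18}
    - {"rot":[0.0,-0.02,0.0],"translation":[-0.01,0.0,0.03],"jaw":18}

```text
time: 13.0
position: [0.4222, -0.1517, 0.0957]
ee_rot: [-0.09, 0.996, 0.002, 0.026]
ft_force: [-2.1, -0.5, 2.1]
finger_gap: 0.273
finger_force: 34.8
```

```bash
python3 - <<'E'
from pl import *
avg(3); ride((-.24,.018,.004),(-.24,.012,.004),2)
E
```

```text
t 13.15 F [-1.87 -1.    0.95] sd [0.06 0.07 0.41] T [-0.129  0.389 -0.05 ] err [ 0.05 -0.63  0.56]
2
{"rot": [0.0, -0.02, 0.0], "translation": [0.0, 0.0, 0.02], "jaw": 18}
{"rot": [0.0, -0.02, 0.0], "translation": [0.0, 0.0, 0.02], "jaw": 18}
end [ 0.4222 -0.1511  0.094 ]
```

Contact found at a commanded lift of about 0.018 with about 3.5 N. I'll press slightly more and run the heel stroke in segments, checking force.

```bash
python3 - <<'E'
from pl import *
p,r=load(); # undo the two unplayed rows
for k in range(2):
    r=r*R.from_rotvec(np.radians(8)*np.array([0,.02,0])); p=p-r.apply([0,0,.02*.03])
save(p,r); print(p, pose(-.24,.018,.004)[0]+pose(-.24,.018,.004)[1].apply(OFF))
W=[pose(-.24,.0155,.004)]+[pose(-.24,.0155,s) for s in (.007,.012,.018,.024,.03)]
rows([(a+b.apply(OFF),b) for a,b in W],18)
E
```

```text
[ 0.4220961  -0.15108433  0.09516122] [ 0.42202161 -0.15124817  0.09528925]
6
{"rot": [0.0, -0.02, 0.0], "translation": [0.0, 0.0, 0.01], "jaw": 18}
{"rot": [0.0, 0.0, 0.0], "translation": [-0.1, 0.0, -0.02], "jaw": 18}
{"rot": [0.0, 0.0, 0.0], "translation": [-0.16, 0.0, -0.05], "jaw": 18}
{"rot": [0.0, 0.0, 0.0], "translation": [-0.19, 0.0, -0.05], "jaw": 18}
{"rot": [0.0, 0.0, 0.0], "translation": [-0.19, 0.0, -0.06], "jaw": 18}
{"rot": [0.0, 0.0, 0.0], "translation": [-0.19, 0.0, -0.05], "jaw": 18}
end [ 0.4462 -0.1467  0.1031]
```

Emit:
play_rows:
  series:
    - {"rot":[0.0,-0.02,0.0],"translation":[0.0,0.0,0.01],"jaw":18}
    - {"rot":[0.0,0.0,0.0],"translation":[-0.1,0.0,-0.02],"jaw":18}
    - {"rot":[0.0,0.0,0.0],"translation":[-0.16,0.0,-0.05],"jaw":18}
    - {"rot":[0.0,0.0,0.0],"translation":[-0.19,0.0,-0.05],"jaw":18}
    - {"rot":[0.0,0.0,0.0],"translation":[-0.19,0.0,-0.06],"jaw":18}
    - {"rot":[0.0,0.0,0.0],"translation":[-0.19,0.0,-0.05],"jaw":18}

```text
time: 13.9
position: [0.4431, -0.147, 0.1025]
ee_rot: [-0.09, 0.996, 0.003, 0.024]
ft_force: [-12.5, -1.5, 4.1]
finger_gap: 0.272
finger_force: 35.1
```

```bash
python3 - <<'E'
from pl import *
avg(4)
p,r=load(); q,Q=pose(-.24,.0155,.03); print('off',Q.inv().apply(p-q))
E
```

```text
t 14.1 F [-6.09  0.54  3.33] sd [0.67 0.56 0.5 ] T [ 0.19   1.208 -0.113] err [-1.25 -0.11  0.04]
off [ 7.19546423e-05  1.37370496e-04 -2.78095940e-03]
```

```bash
cat >> pl.py <<'E'
def cont(sw,lift,s,F0=np.array([-.3,-.2,-2.0]),n=4):
    F=[]
    for i in range(n): grab_frame('top'); o=readout.get_obs(); F.append(o['ft_force'])
    F=np.mean(F,0); f=-R.from_euler('z',-(YAW-sw)).apply(F-F0); a=np.radians(20)-lift
    u=np.array([np.cos(a),0,np.sin(a)]); m=np.array([-np.sin(a),0,np.cos(a)])
    re=.183/np.cos(sw)*np.cos(a)+.08*np.sin(a); N=(-(f@m)*(.2288-s)-(f@u)*.035-max(0,f@u-1)*.014)/re
    print('t',round(o['time'],2),'pos',o['position'].round(4),'F',F.round(2),'par',(f@u).round(2),'N',N.round(2))
E
python3 - <<'E'
from pl import *
ride((-.24,.0155,.03),(-.24,.0155,.06),5)
E
```

```text
5
{"rot": [0.0, 0.0, 0.0], "translation": [-0.19, 0.0, -0.06], "jaw": 18}
{"rot": [0.0, 0.0, 0.0], "translation": [-0.2, 0.0, -0.05], "jaw": 18}
{"rot": [0.0, 0.0, 0.0], "translation": [-0.19, 0.0, -0.06], "jaw": 18}
{"rot": [0.0, 0.0, 0.0], "translation": [-0.19, 0.0, -0.05], "jaw": 18}
{"rot": [0.0, 0.0, 0.0], "translation": [-0.19, 0.0, -0.06], "jaw": 18}
end [ 0.474  -0.1416  0.1131]
```

Emit:
play_rows:
  series:
    - {"rot":[0.0,0.0,0.0],"translation":[-0.19,0.0,-0.06],"jaw":18}
    - {"rot":[0.0,0.0,0.0],"translation":[-0.2,0.0,-0.05],"jaw":18}
    - {"rot":[0.0,0.0,0.0],"translation":[-0.19,0.0,-0.06],"jaw":18}
    - {"rot":[0.0,0.0,0.0],"translation":[-0.19,0.0,-0.05],"jaw":18}
    - {"rot":[0.0,0.0,0.0],"translation":[-0.19,0.0,-0.06],"jaw":18}

```text
time: 14.72
position: [0.4716, -0.142, 0.1128]
ee_rot: [-0.09, 0.996, 0.003, 0.025]
ft_force: [-10.7, -0.4, 3.6]
finger_gap: 0.271
finger_force: 35.0
```

```bash
python3 - <<'E'
from pl import *
cont(-.24,.0155,.06)
ride((-.24,.0155,.06),(-.24,.0155,.093),6)
E
```

```text
t 14.93 pos [ 0.4736 -0.1418  0.1135] F [-4.46  0.81  2.79] par 2.13 N 4.35
6
{"rot": [0.0, 0.0, 0.0], "translation": [-0.18, 0.0, -0.05], "jaw": 18}
{"rot": [0.0, 0.0, 0.0], "translation": [-0.18, 0.0, -0.05], "jaw": 18}
{"rot": [0.0, 0.0, 0.0], "translation": [-0.17, 0.0, -0.05], "jaw": 18}
{"rot": [0.0, 0.0, 0.0], "translation": [-0.18, 0.0, -0.05], "jaw": 18}
{"rot": [0.0, 0.0, 0.0], "translation": [-0.18, 0.0, -0.05], "jaw": 18}
{"rot": [0.0, 0.0, 0.0], "translation": [-0.17, 0.0, -0.05], "jaw": 18}
end [ 0.5048 -0.136   0.1238]
```

```bash
sed -i 's|np.round(r.inv().apply(q-p)/.03,2)|np.round(np.round(r.inv().apply(q-p)/.03/.005)*.005,3)|' pl.py; python3 - <<'E'
from pl import *
p,r=load(); a=pose(-.24,.0155,.093);b=pose(-.24,.0155,.06)
save(p-(a[0]-b[0]),r)
W=[pose(-.24,l,s) for l,s in zip([.0138,.0134,.013,.0126,.0122,.0118],np.linspace(.06,.094,7)[1:])]
rows([(x+y.apply(OFF),y) for x,y in W],18)
E
```

```text
6
{"rot": [0.0, -0.01, 0.0], "translation": [-0.185, -0.005, -0.045], "jaw": 18}
{"rot": [0.0, 0.0, 0.0], "translation": [-0.18, 0.0, -0.05], "jaw": 18}
{"rot": [0.0, 0.0, 0.0], "translation": [-0.185, 0.0, -0.05], "jaw": 18}
{"rot": [0.0, -0.01, 0.0], "translation": [-0.18, 0.0, -0.05], "jaw": 18}
{"rot": [0.0, 0.0, 0.0], "translation": [-0.18, 0.0, -0.05], "jaw": 18}
{"rot": [0.0, 0.0, 0.0], "translation": [-0.185, 0.0, -0.05], "jaw": 18}
end [ 0.5059 -0.136   0.1237]
```

Emit:
play_rows:
  series:
    - {"rot":[0.0,-0.01,0.0],"translation":[-0.185,-0.005,-0.045],"jaw":18}
    - {"rot":[0.0,0.0,0.0],"translation":[-0.18,0.0,-0.05],"jaw":18}
    - {"rot":[0.0,0.0,0.0],"translation":[-0.185,0.0,-0.05],"jaw":18}
    - {"rot":[0.0,-0.01,0.0],"translation":[-0.18,0.0,-0.05],"jaw":18}
    - {"rot":[0.0,0.0,0.0],"translation":[-0.18,0.0,-0.05],"jaw":18}
    - {"rot":[0.0,0.0,0.0],"translation":[-0.185,0.0,-0.05],"jaw":18}

```text
time: 15.68
position: [0.504, -0.1364, 0.1239]
ee_rot: [-0.09, 0.996, 0.003, 0.027]
ft_force: [-10.5, -0.4, 5.0]
finger_gap: 0.274
finger_force: 35.2
```

```bash
python3 - <<'E'
from pl import *
cont(-.24,.0118,.094)
ride((-.24,.0118,.094),(-.24,.13,.094),6)
ride((-.24,.13,.094),(0,.13,.004),10)
E
```

```text
t 15.88 pos [ 0.5057 -0.1363  0.1245] F [-4.86  1.54  3.85] par 2.0 N 4.14
6
{"rot": [0.0, 0.14, 0.0], "translation": [0.0, 0.0, -0.09], "jaw": 18}
{"rot": [0.0, 0.14, 0.0], "translation": [0.0, 0.0, -0.09], "jaw": 18}
{"rot": [0.0, 0.14, 0.0], "translation": [0.0, 0.0, -0.095], "jaw": 18}
{"rot": [0.0, 0.14, 0.0], "translation": [0.0, 0.0, -0.09], "jaw": 18}
{"rot": [0.0, 0.14, 0.0], "translation": [0.0, 0.0, -0.09], "jaw": 18}
{"rot": [0.0, 0.14, 0.0], "translation": [0.0, 0.0, -0.095], "jaw": 18}
end [ 0.5058 -0.136   0.1402]
10
{"rot": [-0.01, 0.0, 0.17], "translation": [0.285, 0.12, 0.085], "jaw": 18}
{"rot": [-0.01, 0.0, 0.17], "translation": [0.285, 0.125, 0.08], "jaw": 18}
{"rot": [-0.01, 0.0, 0.17], "translation": [0.29, 0.13, 0.085], "jaw": 18}
{"rot": [-0.01, 0.0, 0.17], "translation": [0.285, 0.14, 0.08], "jaw": 18}
{"rot": [-0.01, 0.0, 0.18], "translation": [0.29, 0.15, 0.085], "jaw": 18}
{"rot": [-0.01, 0.0, 0.17], "translation": [0.285, 0.15, 0.08], "jaw": 18}
{"rot": [-0.01, 0.0, 0.17], "translation": [0.285, 0.16, 0.085], "jaw": 18}
{"rot": [-0.01, 0.0, 0.17], "translation": [0.29, 0.17, 0.08], "jaw": 18}
{"rot": [-0.01, 0.0, 0.17], "translation": [0.285, 0.175, 0.085], "jaw": 18}
{"rot": [-0.01, 0.0, 0.17], "translation": [0.285, 0.18, 0.08], "jaw": 18}
end [ 0.4161 -0.0975  0.1206]
```

Heel stroke is done at roughly 4 to 6 N. I'll lift and bring the hone back over the middle.

Emit:
play_rows:
  series:
    - {"rot":[0.0,0.14,0.0],"translation":[0.0,0.0,-0.09],"jaw":18}
    - {"rot":[0.0,0.14,0.0],"translation":[0.0,0.0,-0.09],"jaw":18}
    - {"rot":[0.0,0.14,0.0],"translation":[0.0,0.0,-0.095],"jaw":18}
    - {"rot":[0.0,0.14,0.0],"translation":[0.0,0.0,-0.09],"jaw":18}
    - {"rot":[0.0,0.14,0.0],"translation":[0.0,0.0,-0.09],"jaw":18}
    - {"rot":[0.0,0.14,0.0],"translation":[0.0,0.0,-0.095],"jaw":18}

```text
time: 16.62
position: [0.5061, -0.1365, 0.141]
ee_rot: [-0.09, 0.995, -0.003, -0.03]
ft_force: [-0.4, 0.3, -1.2]
finger_gap: 0.269
finger_force: 34.4
```

Emit:
play_rows:
  series:
    - {"rot":[-0.01,0.0,0.17],"translation":[0.285,0.12,0.085],"jaw":18}
    - {"rot":[-0.01,0.0,0.17],"translation":[0.285,0.125,0.08],"jaw":18}
    - {"rot":[-0.01,0.0,0.17],"translation":[0.29,0.13,0.085],"jaw":18}
    - {"rot":[-0.01,0.0,0.17],"translation":[0.285,0.14,0.08],"jaw":18}
    - {"rot":[-0.01,0.0,0.18],"translation":[0.29,0.15,0.085],"jaw":18}
    - {"rot":[-0.01,0.0,0.17],"translation":[0.285,0.15,0.08],"jaw":18}
    - {"rot":[-0.01,0.0,0.17],"translation":[0.285,0.16,0.085],"jaw":18}
    - {"rot":[-0.01,0.0,0.17],"translation":[0.29,0.17,0.08],"jaw":18}
    - {"rot":[-0.01,0.0,0.17],"translation":[0.285,0.175,0.085],"jaw":18}
    - {"rot":[-0.01,0.0,0.17],"translation":[0.285,0.18,0.08],"jaw":18}

```text
time: 17.88
position: [0.4156, -0.0977, 0.121]
ee_rot: [0.03, 0.999, 0.001, -0.029]
ft_force: [0.6, -0.4, -1.8]
finger_gap: 0.269
finger_force: 34.5
```

```bash
python3 - <<'E'
from pl import *
st(); avg(4)
ride((0,.13,.004),(0,.03,.004),6)
E
```

```text
t 17.88 pos [ 0.4156 -0.0977  0.121 ] err mm [-0.51 -0.21  0.37] rot err deg [ 0.01 -0.05  0.11] F [ 0.57 -0.37 -1.81] T [-0.12 -0.38 -0.02] gap 23.0 ff 34.5 j [-0.22  0.02 -0.44  1.17 -0.01 -0.16]
t 18.07 F [-1.19 -0.44 -2.15] sd [0.53 0.3  0.66] T [-0.022  0.099 -0.063] err [-1.17 -0.06  0.24]
6
{"rot": [0.0, -0.12, 0.0], "translation": [-0.015, 0.0, 0.125], "jaw": 18}
{"rot": [0.0, -0.12, 0.0], "translation": [-0.015, 0.0, 0.125], "jaw": 18}
{"rot": [0.0, -0.12, 0.0], "translation": [-0.015, 0.0, 0.125], "jaw": 18}
{"rot": [0.0, -0.11, 0.0], "translation": [-0.015, 0.0, 0.13], "jaw": 18}
{"rot": [0.0, -0.12, 0.0], "translation": [-0.015, 0.0, 0.125], "jaw": 18}
{"rot": [0.0, -0.12, 0.0], "translation": [-0.015, 0.0, 0.125], "jaw": 18}
end [ 0.4184 -0.0977  0.0979]
```

Emit:
play_rows:
  series:
    - {"rot":[0.0,-0.12,0.0],"translation":[-0.015,0.0,0.125],"jaw":18}
    - {"rot":[0.0,-0.12,0.0],"translation":[-0.015,0.0,0.125],"jaw":18}
    - {"rot":[0.0,-0.12,0.0],"translation":[-0.015,0.0,0.125],"jaw":18}
    - {"rot":[0.0,-0.11,0.0],"translation":[-0.015,0.0,0.13],"jaw":18}
    - {"rot":[0.0,-0.12,0.0],"translation":[-0.015,0.0,0.125],"jaw":18}
    - {"rot":[0.0,-0.12,0.0],"translation":[-0.015,0.0,0.125],"jaw":18}

```text
time: 18.82
position: [0.4186, -0.0982, 0.0983]
ee_rot: [0.029, 0.999, -0.001, 0.021]
ft_force: [0.6, -0.5, -2.3]
finger_gap: 0.27
finger_force: 34.5
```

```bash
python3 - <<'E'
from pl import *
cont(0,.03,.004,n=3)
ride((0,.03,.004),(0,.008,.004),4)
E
```

```text
t 18.98 pos [ 0.418  -0.0981  0.0982] F [-0.7   0.11 -1.52] par 0.25 N 0.62
4
{"rot": [0.0, -0.04, 0.0], "translation": [-0.005, 0.0, 0.04], "jaw": 18}
{"rot": [0.0, -0.04, 0.0], "translation": [-0.005, 0.0, 0.04], "jaw": 18}
{"rot": [0.0, -0.04, 0.0], "translation": [-0.005, 0.0, 0.04], "jaw": 18}
{"rot": [0.0, -0.04, 0.0], "translation": [-0.005, 0.0, 0.045], "jaw": 18}
end [ 0.4192 -0.0977  0.093 ]
```

Emit:
play_rows:
  series:
    - {"rot":[0.0,-0.04,0.0],"translation":[-0.005,0.0,0.04],"jaw":18}
    - {"rot":[0.0,-0.04,0.0],"translation":[-0.005,0.0,0.04],"jaw":18}
    - {"rot":[0.0,-0.04,0.0],"translation":[-0.005,0.0,0.04],"jaw":18}
    - {"rot":[0.0,-0.04,0.0],"translation":[-0.005,0.0,0.045],"jaw":18}

```text
time: 19.48
position: [0.4192, -0.0983, 0.0934]
ee_rot: [0.029, 0.999, -0.001, 0.031]
ft_force: [-2.3, -0.0, -0.0]
finger_gap: 0.27
finger_force: 34.6
```

```bash
python3 - <<'E'
from pl import *
cont(0,.008,.004,n=4)
ride((0,.008,.004),(0,.002,.004),2)
E
```

```text
t 19.68 pos [ 0.4191 -0.0982  0.0935] F [-2.27  0.28 -0.93] par 1.52 N 1.59
2
{"rot": [0.0, -0.02, 0.0], "translation": [0.0, 0.0, 0.02], "jaw": 18}
{"rot": [0.0, -0.02, 0.0], "translation": [-0.005, 0.0, 0.025], "jaw": 18}
end [ 0.4194 -0.0977  0.0917]
```

```bash
cat >> pl.py <<'E'
def lift_s(l0,s,k=.00235): return l0-k*(1/(.2288-s)-1/.2248)
def stroke(sw,l0,S):
    W=[pose(sw,lift_s(l0,s),s) for s in S]; rows([(x+y.apply(OFF),y) for x,y in W],18)
def undo(R_):
    p,r=load()
    for w,t in reversed(R_):
        r=r*R.from_rotvec(-np.radians(8)*np.array(w)); p=p-r.apply(np.array(t)*.03)
    save(p,r)
E
python3 - <<'E'
from pl import *
undo([([0,-.02,0],[0,0,.02]),([0,-.02,0],[-.005,0,.025])]); print(load()[0])
stroke(0,.0032,[.004,.004,.007,.012,.018,.024,.03])
E
```

```text
[ 0.41918885 -0.0977069   0.09301381]
7
{"rot": [0.0, -0.04, 0.0], "translation": [0.0, 0.0, 0.035], "jaw": 18}
{"rot": [0.0, 0.0, 0.0], "translation": [0.0, 0.0, 0.0], "jaw": 18}
{"rot": [0.0, 0.0, 0.0], "translation": [-0.1, 0.0, -0.025], "jaw": 18}
{"rot": [0.0, 0.0, 0.0], "translation": [-0.16, 0.0, -0.045], "jaw": 18}
{"rot": [0.0, 0.0, 0.0], "translation": [-0.19, 0.0, -0.055], "jaw": 18}
{"rot": [0.0, 0.0, 0.0], "translation": [-0.195, 0.0, -0.05], "jaw": 18}
{"rot": [0.0, 0.0, 0.0], "translation": [-0.19, 0.0, -0.055], "jaw": 18}
end [ 0.4437 -0.0991  0.1005]
```

Emit:
play_rows:
  series:
    - {"rot":[0.0,-0.04,0.0],"translation":[0.0,0.0,0.035],"jaw":18}
    - {"rot":[0.0,0.0,0.0],"translation":[0.0,0.0,0.0],"jaw":18}
    - {"rot":[0.0,0.0,0.0],"translation":[-0.1,0.0,-0.025],"jaw":18}
    - {"rot":[0.0,0.0,0.0],"translation":[-0.16,0.0,-0.045],"jaw":18}
    - {"rot":[0.0,0.0,0.0],"translation":[-0.19,0.0,-0.055],"jaw":18}
    - {"rot":[0.0,0.0,0.0],"translation":[-0.195,0.0,-0.05],"jaw":18}
    - {"rot":[0.0,0.0,0.0],"translation":[-0.19,0.0,-0.055],"jaw":18}

```text
time: 20.55
position: [0.4412, -0.0993, 0.1002]
ee_rot: [0.029, 0.999, -0.001, 0.031]
ft_force: [-11.3, 0.3, 5.1]
finger_gap: 0.27
finger_force: 35.2
```

```bash
python3 - <<'E'
from pl import *
cont(0,.003,.03,n=4)
stroke(0,.0032,[.036,.042,.048,.054,.06])
E
```

```text
t 20.75 pos [ 0.4425 -0.0994  0.1008] F [-7.85  1.24  4.48] par 4.97 N 7.5
5
{"rot": [0.0, -0.01, 0.0], "translation": [-0.195, 0.0, -0.05], "jaw": 18}
{"rot": [0.0, 0.0, 0.0], "translation": [-0.19, 0.0, -0.055], "jaw": 18}
{"rot": [0.0, 0.0, 0.0], "translation": [-0.195, 0.0, -0.05], "jaw": 18}
{"rot": [0.0, -0.01, 0.0], "translation": [-0.19, 0.0, -0.055], "jaw": 18}
{"rot": [0.0, 0.0, 0.0], "translation": [-0.195, 0.0, -0.05], "jaw": 18}
end [ 0.472  -0.1008  0.1103]
```

Emit:
play_rows:
  series:
    - {"rot":[0.0,-0.01,0.0],"translation":[-0.195,0.0,-0.06],"jaw":18}
    - {"rot":[0.0,0.0,0.0],"translation":[-0.19,0.0,-0.055],"jaw":18}
    - {"rot":[0.0,0.0,0.0],"translation":[-0.195,0.0,-0.05],"jaw":18}
    - {"rot":[0.0,-0.01,0.0],"translation":[-0.19,0.0,-0.055],"jaw":18}
    - {"rot":[0.0,0.0,0.0],"translation":[-0.195,0.0,-0.05],"jaw":18}

```text
time: 21.38
position: [0.4699, -0.101, 0.1107]
ee_rot: [0.029, 0.999, -0.001, 0.033]
ft_force: [-11.5, 1.2, 5.6]
finger_gap: 0.273
finger_force: 35.3
```

```bash
python3 - <<'E'
from pl import *
p,r=load(); save(p+r.apply([0,0,-.0003]),r)
cont(0,.001,.06,n=4)
stroke(0,.0047,[.066,.072,.078,.084,.089,.094])
E
```

```text
t 21.57 pos [ 0.4711 -0.1011  0.1111] F [-7.58  1.52  4.75] par 4.62 N 6.44
6
{"rot": [0.0, 0.01, 0.0], "translation": [-0.19, 0.0, -0.05], "jaw": 18}
{"rot": [0.0, -0.01, 0.0], "translation": [-0.195, 0.0, -0.055], "jaw": 18}
{"rot": [0.0, 0.0, 0.0], "translation": [-0.19, 0.0, -0.05], "jaw": 18}
{"rot": [0.0, -0.01, 0.0], "translation": [-0.195, 0.0, -0.055], "jaw": 18}
{"rot": [0.0, 0.0, 0.0], "translation": [-0.16, 0.0, -0.04], "jaw": 18}
{"rot": [0.0, 0.0, 0.0], "translation": [-0.16, 0.0, -0.045], "jaw": 18}
end [ 0.504  -0.1027  0.1217]
```

Emit:
play_rows:
  series:
    - {"rot":[0.0,0.01,0.0],"translation":[-0.19,0.0,-0.05],"jaw":18}
    - {"rot":[0.0,-0.01,0.0],"translation":[-0.195,0.0,-0.055],"jaw":18}
    - {"rot":[0.0,0.0,0.0],"translation":[-0.19,0.0,-0.05],"jaw":18}
    - {"rot":[0.0,-0.01,0.0],"translation":[-0.195,0.0,-0.055],"jaw":18}
    - {"rot":[0.0,0.0,0.0],"translation":[-0.16,0.0,-0.04],"jaw":18}
    - {"rot":[0.0,0.0,0.0],"translation":[-0.16,0.0,-0.045],"jaw":18}

```text
time: 22.32
position: [0.5023, -0.1029, 0.1222]
ee_rot: [0.029, 0.999, -0.001, 0.035]
ft_force: [-9.3, 1.4, 5.2]
finger_gap: 0.268
finger_force: 35.3
```

```bash
python3 - <<'E'
from pl import *
cont(0,-.002,.094,n=4)
ride((0,-.002,.094),(0,.13,.094),7)
ride((0,.13,.094),(.24,.13,.004),10)
ride((.24,.13,.004),(.24,.03,.004),6)
E
```

```text
t 22.52 pos [ 0.5032 -0.103   0.1226] F [-7.08  1.48  6.29] par 3.6 N 6.05
7
{"rot": [0.0, 0.13, 0.0], "translation": [0.0, 0.0, -0.09], "jaw": 18}
{"rot": [0.0, 0.14, 0.0], "translation": [0.0, 0.0, -0.085], "jaw": 18}
{"rot": [0.0, 0.13, 0.0], "translation": [0.0, 0.0, -0.09], "jaw": 18}
{"rot": [0.0, 0.14, 0.0], "translation": [0.0, 0.0, -0.085], "jaw": 18}
{"rot": [0.0, 0.13, 0.0], "translation": [0.0, 0.0, -0.09], "jaw": 18}
{"rot": [0.0, 0.14, 0.0], "translation": [-0.005, 0.0, -0.085], "jaw": 18}
{"rot": [0.0, 0.13, 0.0], "translation": [0.0, 0.0, -0.09], "jaw": 18}
end [ 0.5038 -0.1027  0.1402]
10
{"rot": [-0.01, 0.0, 0.18], "translation": [0.29, 0.115, 0.085], "jaw": 18}
{"rot": [-0.01, 0.0, 0.17], "translation": [0.285, 0.125, 0.08], "jaw": 18}
{"rot": [-0.01, 0.0, 0.17], "translation": [0.285, 0.135, 0.085], "jaw": 18}
{"rot": [-0.01, 0.0, 0.17], "translation": [0.29, 0.14, 0.08], "jaw": 18}
{"rot": [-0.01, 0.0, 0.17], "translation": [0.285, 0.145, 0.085], "jaw": 18}
{"rot": [-0.01, 0.0, 0.17], "translation": [0.29, 0.155, 0.08], "jaw": 18}
{"rot": [-0.01, 0.0, 0.17], "translation": [0.285, 0.16, 0.085], "jaw": 18}
{"rot": [-0.01, 0.0, 0.18], "translation": [0.285, 0.165, 0.08], "jaw": 18}
{"rot": [-0.01, 0.0, 0.17], "translation": [0.285, 0.175, 0.085], "jaw": 18}
{"rot": [-0.01, 0.0, 0.17], "translation": [0.29, 0.18, 0.08], "jaw": 18}
end [ 0.4257 -0.0441  0.1206]
6
{"rot": [0.0, -0.12, 0.0], "translation": [-0.015, 0.0, 0.125], "jaw": 18}
{"rot": [0.0, -0.12, 0.0], "translation": [-0.015, 0.0, 0.125], "jaw": 18}
{"rot": [0.0, -0.11, 0.0], "translation": [-0.015, 0.0, 0.125], "jaw": 18}
{"rot": [0.0, -0.12, 0.0], "translation": [-0.015, 0.0, 0.125], "jaw": 18}
{"rot": [0.0, -0.12, 0.0], "translation": [-0.015, 0.0, 0.125], "jaw": 18}
{"rot": [0.0, -0.12, 0.0], "translation": [-0.015, 0.0, 0.125], "jaw": 18}
end [ 0.4279 -0.0448  0.098 ]
```

The middle stroke held about 6 to 7.5 N. I'll lift, bring it back, and go to the tip.

Emit:
play_rows:
  series:
    - {"rot":[0.0,0.13,0.0],"translation":[0.0,0.0,-0.09],"jaw":18}
    - {"rot":[0.0,0.14,0.0],"translation":[0.0,0.0,-0.085],"jaw":18}
    - {"rot":[0.0,0.13,0.0],"translation":[0.0,0.0,-0.09],"jaw":18}
    - {"rot":[0.0,0.14,0.0],"translation":[0.0,0.0,-0.085],"jaw":18}
    - {"rot":[0.0,0.13,0.0],"translation":[0.0,0.0,-0.09],"jaw":18}
    - {"rot":[0.0,0.14,0.0],"translation":[-0.005,0.0,-0.085],"jaw":18}
    - {"rot":[0.0,0.13,0.0],"translation":[0.0,0.0,-0.09],"jaw":18}

```text
time: 23.4
position: [0.5041, -0.1032, 0.141]
ee_rot: [0.029, 0.999, 0.001, -0.03]
ft_force: [1.1, 0.6, -2.1]
finger_gap: 0.266
finger_force: 34.5
```

Emit:
play_rows:
  series:
    - {"rot":[-0.01,0.0,0.18],"translation":[0.29,0.115,0.085],"jaw":18}
    - {"rot":[-0.01,0.0,0.17],"translation":[0.285,0.125,0.08],"jaw":18}
    - {"rot":[-0.01,0.0,0.17],"translation":[0.285,0.135,0.085],"jaw":18}
    - {"rot":[-0.01,0.0,0.17],"translation":[0.29,0.14,0.08],"jaw":18}
    - {"rot":[-0.01,0.0,0.17],"translation":[0.285,0.145,0.085],"jaw":18}
    - {"rot":[-0.01,0.0,0.17],"translation":[0.29,0.155,0.08],"jaw":18}
    - {"rot":[-0.01,0.0,0.17],"translation":[0.285,0.16,0.085],"jaw":18}
    - {"rot":[-0.01,0.0,0.18],"translation":[0.285,0.165,0.08],"jaw":18}
    - {"rot":[-0.01,0.0,0.17],"translation":[0.285,0.175,0.085],"jaw":18}
    - {"rot":[-0.01,0.0,0.17],"translation":[0.29,0.18,0.08],"jaw":18}

```text
time: 24.65
position: [0.4253, -0.0442, 0.121]
ee_rot: [0.15, 0.988, 0.004, -0.029]
ft_force: [1.0, 0.1, -1.7]
finger_gap: 0.27
finger_force: 34.5
```

Emit:
play_rows:
  series:
    - {"rot":[0.0,-0.12,0.0],"translation":[-0.015,0.0,0.125],"jaw":18}
    - {"rot":[0.0,-0.12,0.0],"translation":[-0.015,0.0,0.125],"jaw":18}
    - {"rot":[0.0,-0.11,0.0],"translation":[-0.015,0.0,0.125],"jaw":18}
    - {"rot":[0.0,-0.12,0.0],"translation":[-0.015,0.0,0.125],"jaw":18}
    - {"rot":[0.0,-0.12,0.0],"translation":[-0.015,0.0,0.125],"jaw":18}
    - {"rot":[0.0,-0.12,0.0],"translation":[-0.015,0.0,0.125],"jaw":18}

```text
time: 25.4
position: [0.4279, -0.0454, 0.0983]
ee_rot: [0.149, 0.989, -0.003, 0.021]
ft_force: [-0.8, 0.8, -1.8]
finger_gap: 0.273
finger_force: 34.5
```

```bash
python3 - <<'E'
from pl import *
cont(.24,.03,.004,n=4); st()
ride((.24,.03,.004),(.24,.0215,.004),3)
E
```

```text
t 25.6 pos [ 0.4278 -0.0454  0.0986] F [-0.91 -0.07 -2.04] par 0.6 N 0.07
t 25.6 pos [ 0.4278 -0.0454  0.0986] err mm [-0.03 -0.55  0.53] rot err deg [ 0.   -0.05  0.01] F [-1.72  0.2  -1.92] T [0.1  0.21 0.03] gap 23.5 ff 34.5 j [-0.1  -0.04 -0.55  1.02 -0.01  0.2 ]
3
{"rot": [0.0, -0.02, 0.0], "translation": [-0.005, 0.0, 0.025], "jaw": 18}
{"rot": [0.0, -0.02, 0.0], "translation": [0.0, 0.0, 0.02], "jaw": 18}
{"rot": [0.0, -0.02, 0.0], "translation": [-0.005, 0.0, 0.02], "jaw": 18}
end [ 0.4282 -0.0449  0.0961]
```

Emit:
play_rows:
  series:
    - {"rot":[0.0,-0.02,0.0],"translation":[-0.005,0.0,0.025],"jaw":18}
    - {"rot":[0.0,-0.02,0.0],"translation":[0.0,0.0,0.02],"jaw":18}
    - {"rot":[0.0,-0.02,0.0],"translation":[-0.005,0.0,0.02],"jaw":18}

```text
time: 25.98
position: [0.4284, -0.0455, 0.0966]
ee_rot: [0.149, 0.989, -0.004, 0.024]
ft_force: [-0.2, -0.0, -0.8]
finger_gap: 0.271
finger_force: 34.5
```

```bash
python3 - <<'E'
from pl import *
cont(.24,.0215,.004,n=4)
ride((.24,.0215,.004),(.24,.017,.004),2)
E
```

```text
t 26.18 pos [ 0.4285 -0.0455  0.0967] F [-0.24 -0.04 -1.65] par -0.12 N 0.38
2
{"rot": [0.0, -0.02, 0.0], "translation": [0.0, 0.0, 0.02], "jaw": 18}
{"rot": [0.0, -0.02, 0.0], "translation": [0.0, 0.0, 0.015], "jaw": 18}
end [ 0.4283 -0.0449  0.0951]
```

Emit:
play_rows:
  series:
    - {"rot":[0.0,-0.02,0.0],"translation":[0.0,0.0,0.02],"jaw":18}
    - {"rot":[0.0,-0.02,0.0],"translation":[0.0,0.0,0.015],"jaw":18}

```text
time: 26.42
position: [0.4284, -0.0455, 0.0957]
ee_rot: [0.149, 0.988, -0.004, 0.027]
ft_force: [-1.8, 0.2, 0.8]
finger_gap: 0.277
finger_force: 34.8
```

```bash
python3 - <<'E'
from pl import *
cont(.24,.017,.004,n=4)
stroke(.24,.0135,[.004,.004,.007,.012,.018,.024,.03])
E
```

```text
t 26.62 pos [ 0.4284 -0.0455  0.0957] F [-1.38  0.26  0.54] par 0.27 N 3.01
7
{"rot": [0.0, -0.02, 0.0], "translation": [-0.005, 0.0, 0.025], "jaw": 18}
{"rot": [0.0, 0.0, 0.0], "translation": [0.0, 0.0, 0.0], "jaw": 18}
{"rot": [0.0, 0.0, 0.0], "translation": [-0.095, 0.0, -0.025], "jaw": 18}
{"rot": [0.0, 0.0, 0.0], "translation": [-0.16, 0.0, -0.045], "jaw": 18}
{"rot": [0.0, -0.01, 0.0], "translation": [-0.195, 0.0, -0.05], "jaw": 18}
{"rot": [0.0, 0.0, 0.0], "translation": [-0.19, 0.0, -0.055], "jaw": 18}
{"rot": [0.0, 0.0, 0.0], "translation": [-0.195, 0.0, -0.055], "jaw": 18}
end [ 0.452  -0.0522  0.1026]
```

Emit:
play_rows:
  series:
    - {"rot":[0.0,-0.02,0.0],"translation":[-0.005,0.0,0.025],"jaw":18}
    - {"rot":[0.0,0.0,0.0],"translation":[0.0,0.0,0.0],"jaw":18}
    - {"rot":[0.0,0.0,0.0],"translation":[-0.095,0.0,-0.025],"jaw":18}
    - {"rot":[0.0,0.0,0.0],"translation":[-0.16,0.0,-0.045],"jaw":18}
    - {"rot":[0.0,-0.01,0.0],"translation":[-0.195,0.0,-0.05],"jaw":18}
    - {"rot":[0.0,0.0,0.0],"translation":[-0.19,0.0,-0.055],"jaw":18}
    - {"rot":[0.0,0.0,0.0],"translation":[-0.195,0.0,-0.055],"jaw":18}

```text
time: 27.5
position: [0.4469, -0.0516, 0.1013]
ee_rot: [0.149, 0.989, -0.004, 0.024]
ft_force: [-18.7, 4.8, 7.5]
finger_gap: 0.27
finger_force: 35.5
```

```bash
python3 - <<'E'
from pl import *
cont(.24,.0135,.03,n=4)
stroke(.24,.0135,[.036,.042,.048,.054,.06])
E
```

```text
t 27.7 pos [ 0.4498 -0.0523  0.1024] F [-9.42  2.5   6.45] par 6.2 N 9.4
5
{"rot": [0.0, 0.0, 0.0], "translation": [-0.19, 0.0, -0.05], "jaw": 18}
{"rot": [0.0, -0.01, 0.0], "translation": [-0.195, 0.0, -0.055], "jaw": 18}
{"rot": [0.0, 0.0, 0.0], "translation": [-0.19, 0.0, -0.05], "jaw": 18}
{"rot": [0.0, 0.0, 0.0], "translation": [-0.195, 0.0, -0.055], "jaw": 18}
{"rot": [0.0, -0.01, 0.0], "translation": [-0.19, 0.0, -0.05], "jaw": 18}
end [ 0.479  -0.0606  0.1121]
```

Pressure is estimated at about 9 N, so I'll ease off about 0.9 mm and go slower.

```bash
python3 - <<'E'
from pl import *
o=pose(.24,.0135,.03)
undo([([0,0,0],[-.19,0,-.05]),([0,-.01,0],[-.195,0,-.055]),([0,0,0],[-.19,0,-.05]),([0,0,0],[-.195,0,-.055]),([0,-.01,0],[-.19,0,-.05])]); print(load()[0])
stroke(.24,.0175,[.031,.035,.040,.045])
E
```

```text
[ 0.45197227 -0.05223504  0.10263652]
4
{"rot": [0.0, 0.03, 0.0], "translation": [-0.03, 0.0, -0.035], "jaw": 18}
{"rot": [0.0, 0.0, 0.0], "translation": [-0.125, 0.0, -0.035], "jaw": 18}
{"rot": [0.0, -0.01, 0.0], "translation": [-0.165, 0.0, -0.04], "jaw": 18}
{"rot": [0.0, 0.0, 0.0], "translation": [-0.16, 0.0, -0.045], "jaw": 18}
end [ 0.4655 -0.0564  0.1081]
```

Emit:
play_rows:
  series:
    - {"rot":[0.0,0.03,0.0],"translation":[-0.03,0.0,-0.035],"jaw":18}
    - {"rot":[0.0,0.0,0.0],"translation":[-0.125,0.0,-0.035],"jaw":18}
    - {"rot":[0.0,-0.01,0.0],"translation":[-0.165,0.0,-0.04],"jaw":18}
    - {"rot":[0.0,0.0,0.0],"translation":[-0.16,0.0,-0.045],"jaw":18}

```text
time: 28.2
position: [0.4627, -0.0562, 0.1075]
ee_rot: [0.149, 0.989, -0.004, 0.025]
ft_force: [-10.9, 2.6, 5.4]
finger_gap: 0.267
finger_force: 35.2
```

```bash
python3 - <<'E'
from pl import *
cont(.24,.0165,.045,n=4)
stroke(.24,.0175,[.05,.055,.06,.065,.07])
E
```

```text
t 28.4 pos [ 0.4643 -0.0566  0.1082] F [-6.2   1.88  4.27] par 3.86 N 6.31
5
{"rot": [0.0, 0.0, 0.0], "translation": [-0.16, 0.0, -0.045], "jaw": 18}
{"rot": [0.0, 0.0, 0.0], "translation": [-0.16, 0.0, -0.045], "jaw": 18}
{"rot": [0.0, -0.01, 0.0], "translation": [-0.16, 0.0, -0.04], "jaw": 18}
{"rot": [0.0, 0.0, 0.0], "translation": [-0.16, 0.0, -0.045], "jaw": 18}
{"rot": [0.0, 0.0, 0.0], "translation": [-0.16, 0.0, -0.045], "jaw": 18}
end [ 0.488  -0.0633  0.116 ]
```

Emit:
play_rows:
  series:
    - {"rot":[0.0,0.0,0.0],"translation":[-0.16,0.0,-0.045],"jaw":18}
    - {"rot":[0.0,0.0,0.0],"translation":[-0.16,0.0,-0.045],"jaw":18}
    - {"rot":[0.0,-0.01,0.0],"translation":[-0.16,0.0,-0.04],"jaw":18}
    - {"rot":[0.0,0.0,0.0],"translation":[-0.16,0.0,-0.045],"jaw":18}
    - {"rot":[0.0,0.0,0.0],"translation":[-0.16,0.0,-0.045],"jaw":18}

```text
time: 29.02
position: [0.4853, -0.0631, 0.1156]
ee_rot: [0.149, 0.989, -0.004, 0.025]
ft_force: [-11.1, 3.4, 6.0]
finger_gap: 0.269
finger_force: 35.3
```

```bash
python3 - <<'E'
from pl import *
cont(.24,.014,.07,n=4)
stroke(.24,.0175,[.075,.08,.085,.09,.094])
E
```

```text
t 29.23 pos [ 0.487  -0.0636  0.1163] F [-6.08  1.76  5.57] par 3.27 N 6.4
5
{"rot": [0.0, -0.01, 0.0], "translation": [-0.16, 0.0, -0.045], "jaw": 18}
{"rot": [0.0, 0.0, 0.0], "translation": [-0.16, 0.0, -0.04], "jaw": 18}
{"rot": [0.0, 0.0, 0.0], "translation": [-0.16, 0.0, -0.045], "jaw": 18}
{"rot": [0.0, -0.01, 0.0], "translation": [-0.16, 0.0, -0.04], "jaw": 18}
{"rot": [0.0, 0.0, 0.0], "translation": [-0.13, 0.0, -0.035], "jaw": 18}
end [ 0.5097 -0.07    0.1235]
```

Emit:
play_rows:
  series:
    - {"rot":[0.0,-0.01,0.0],"translation":[-0.16,0.0,-0.045],"jaw":18}
    - {"rot":[0.0,0.0,0.0],"translation":[-0.16,0.0,-0.04],"jaw":18}
    - {"rot":[0.0,0.0,0.0],"translation":[-0.16,0.0,-0.045],"jaw":18}
    - {"rot":[0.0,-0.01,0.0],"translation":[-0.16,0.0,-0.04],"jaw":18}
    - {"rot":[0.0,0.0,0.0],"translation":[-0.13,0.0,-0.035],"jaw":18}

```text
time: 29.85
position: [0.5075, -0.0698, 0.1235]
ee_rot: [0.149, 0.988, -0.004, 0.027]
ft_force: [-9.8, 2.7, 7.4]
finger_gap: 0.271
finger_force: 35.4
```

```bash
python3 - <<'E'
from pl import *
cont(.24,.0115,.094,n=4)
ride((.24,.0115,.094),(.24,.16,.094),8)
ride((.24,.16,.094),(.7,.165,.014),12)
ride((.7,.165,.014),(.7,.165,.014),1)
E
```

```text
t 30.05 pos [ 0.5088 -0.0702  0.124 ] F [-6.32  2.28  5.95] par 3.49 N 5.6
8
{"rot": [0.0, 0.14, 0.0], "translation": [0.0, 0.0, -0.09], "jaw": 18}
{"rot": [0.0, 0.13, 0.0], "translation": [0.0, 0.0, -0.09], "jaw": 18}
{"rot": [0.0, 0.13, 0.0], "translation": [0.0, 0.0, -0.085], "jaw": 18}
{"rot": [0.0, 0.14, 0.0], "translation": [0.0, 0.0, -0.085], "jaw": 18}
{"rot": [0.0, 0.13, 0.0], "translation": [-0.005, 0.0, -0.085], "jaw": 18}
{"rot": [0.0, 0.13, 0.0], "translation": [0.0, 0.0, -0.09], "jaw": 18}
{"rot": [0.0, 0.14, 0.0], "translation": [0.0, 0.0, -0.085], "jaw": 18}
{"rot": [0.0, 0.13, 0.0], "translation": [0.0, 0.0, -0.085], "jaw": 18}
end [ 0.51   -0.0701  0.1443]
12
{"rot": [-0.03, 0.0, 0.27], "translation": [0.21, 0.185, 0.06], "jaw": 18}
{"rot": [-0.02, 0.0, 0.28], "translation": [0.21, 0.195, 0.055], "jaw": 18}
{"rot": [-0.03, 0.01, 0.27], "translation": [0.21, 0.205, 0.06], "jaw": 18}
{"rot": [-0.02, 0.0, 0.27], "translation": [0.21, 0.21, 0.06], "jaw": 18}
{"rot": [-0.03, 0.0, 0.28], "translation": [0.21, 0.22, 0.06], "jaw": 18}
{"rot": [-0.02, 0.01, 0.27], "translation": [0.21, 0.225, 0.055], "jaw": 18}
{"rot": [-0.03, 0.0, 0.27], "translation": [0.21, 0.235, 0.06], "jaw": 18}
{"rot": [-0.02, 0.0, 0.28], "translation": [0.21, 0.245, 0.06], "jaw": 18}
{"rot": [-0.03, 0.01, 0.27], "translation": [0.205, 0.25, 0.055], "jaw": 18}
{"rot": [-0.03, 0.0, 0.27], "translation": [0.21, 0.265, 0.06], "jaw": 18}
{"rot": [-0.02, 0.0, 0.28], "translation": [0.21, 0.265, 0.055], "jaw": 18}
{"rot": [-0.03, 0.0, 0.27], "translation": [0.21, 0.28, 0.06], "jaw": 18}
end [0.4848 0.0387 0.1303]
1
{"rot": [0.0, 0.0, 0.0], "translation": [0.0, 0.0, 0.0], "jaw": 18}
end [0.4848 0.0387 0.1303]
```

Tip stroke done, ending at about 5.6 N. I'll lift and carry it to above the rest.

Emit:
play_rows:
  series:
    - {"rot":[0.0,0.14,0.0],"translation":[0.0,0.0,-0.09],"jaw":18}
    - {"rot":[0.0,0.13,0.0],"translation":[0.0,0.0,-0.09],"jaw":18}
    - {"rot":[0.0,0.13,0.0],"translation":[0.0,0.0,-0.085],"jaw":18}
    - {"rot":[0.0,0.14,0.0],"translation":[0.0,0.0,-0.085],"jaw":18}
    - {"rot":[0.0,0.13,0.0],"translation":[-0.005,0.0,-0.085],"jaw":18}
    - {"rot":[0.0,0.13,0.0],"translation":[0.0,0.0,-0.09],"jaw":18}
    - {"rot":[0.0,0.14,0.0],"translation":[0.0,0.0,-0.085],"jaw":18}
    - {"rot":[0.0,0.13,0.0],"translation":[0.0,0.0,-0.085],"jaw":18}

```text
time: 31.05
position: [0.5102, -0.0707, 0.145]
ee_rot: [0.149, 0.988, 0.006, -0.044]
ft_force: [9.2, -2.0, -2.3]
finger_gap: 0.27
finger_force: 34.5
```

Emit:
play_rows:
  series:
    - {"rot":[-0.03,0.0,0.27],"translation":[0.21,0.185,0.06],"jaw":18}
    - {"rot":[-0.02,0.0,0.28],"translation":[0.21,0.195,0.055],"jaw":18}
    - {"rot":[-0.03,0.01,0.27],"translation":[0.21,0.205,0.06],"jaw":18}
    - {"rot":[-0.02,0.0,0.27],"translation":[0.21,0.21,0.06],"jaw":18}
    - {"rot":[-0.03,0.0,0.28],"translation":[0.21,0.22,0.06],"jaw":18}
    - {"rot":[-0.02,0.01,0.27],"translation":[0.21,0.225,0.055],"jaw":18}
    - {"rot":[-0.03,0.0,0.27],"translation":[0.21,0.235,0.06],"jaw":18}
    - {"rot":[-0.02,0.0,0.28],"translation":[0.21,0.245,0.06],"jaw":18}
    - {"rot":[-0.03,0.01,0.27],"translation":[0.205,0.25,0.055],"jaw":18}
    - {"rot":[-0.03,0.0,0.27],"translation":[0.21,0.265,0.06],"jaw":18}
    - {"rot":[-0.02,0.0,0.28],"translation":[0.21,0.265,0.055],"jaw":18}
    - {"rot":[-0.03,0.0,0.27],"translation":[0.21,0.28,0.06],"jaw":18}

```text
time: 32.55
position: [0.4855, 0.0381, 0.1311]
ee_rot: [0.371, 0.928, 0.017, -0.043]
ft_force: [1.3, -0.7, -2.6]
finger_gap: 0.27
finger_force: 34.5
```

```bash
python3 - <<'E'
from pl import *
avg(6); st(); ride((.7,.165,.014),(.7,.08,.014),8)
i2,d2=grab_frame('side'); cv2.imwrite('pics/g3.png',cv2.resize(i2[170:270,240:340],(500,500),interpolation=cv2.INTER_CUBIC)[:,:,::-1])
E
```

```text
t 32.85 F [-0.39  0.96 -1.97] sd [0.4  0.31 0.44] T [0.052 0.012 0.037] err [ 0.08 -0.37  0.58]
t 32.85 pos [0.4848 0.0379 0.1309] err mm [-0.06 -0.75  0.53] rot err deg [-0.01 -0.02 -0.01] F [-0.94  1.28 -1.97] T [ 0.1  -0.01  0.06] gap 23.2 ff 34.5 j [ 0.04  0.13 -0.3   1.21  0.07  0.8 ]
8
{"rot": [0.0, -0.07, 0.0], "translation": [-0.01, 0.0, 0.075], "jaw": 18}
{"rot": [0.0, -0.08, 0.0], "translation": [-0.01, 0.0, 0.075], "jaw": 18}
{"rot": [0.0, -0.07, 0.0], "translation": [-0.005, 0.0, 0.08], "jaw": 18}
{"rot": [0.0, -0.08, 0.0], "translation": [-0.01, 0.0, 0.075], "jaw": 18}
{"rot": [0.0, -0.08, 0.0], "translation": [-0.01, 0.0, 0.075], "jaw": 18}
{"rot": [0.0, -0.07, 0.0], "translation": [-0.005, 0.0, 0.08], "jaw": 18}
{"rot": [0.0, -0.08, 0.0], "translation": [-0.01, 0.0, 0.075], "jaw": 18}
{"rot": [0.0, -0.07, 0.0], "translation": [-0.01, 0.0, 0.075], "jaw": 18}
end [0.4856 0.038  0.1119]
```

View pics/g3.png

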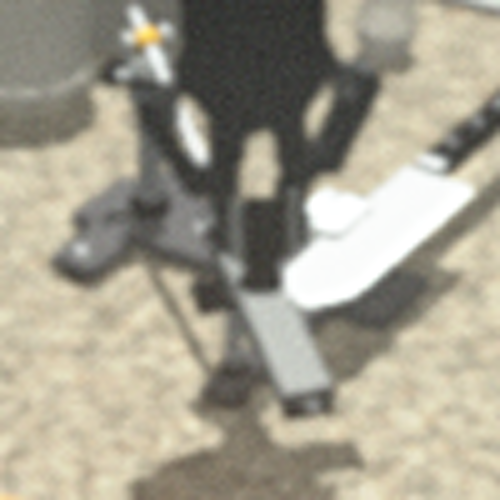

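The side crop shows the hone held above the rest at (240,290), with the rest's dark prongs just under and behind it. I'll lower it.

Emit:
play_rows:
  series:
    - {"rot":[0.0,-0.07,0.0],"translation":[-0.01,0.0,0.075],"jaw":18}
    - {"rot":[0.0,-0.08,0.0],"translation":[-0.01,0.0,0.075],"jaw":18}
    - {"rot":[0.0,-0.07,0.0],"translation":[-0.005,0.0,0.08],"jaw":18}
    - {"rot":[0.0,-0.08,0.0],"translation":[-0.01,0.0,0.075],"jaw":18}
    - {"rot":[0.0,-0.08,0.0],"translation":[-0.01,0.0,0.075],"jaw":18}
    - {"rot":[0.0,-0.07,0.0],"translation":[-0.005,0.0,0.08],"jaw":18}
    - {"rot":[0.0,-0.08,0.0],"translation":[-0.01,0.0,0.075],"jaw":18}
    - {"rot":[0.0,-0.07,0.0],"translation":[-0.01,0.0,0.075],"jaw":18}

```text
time: 33.9
position: [0.4856, 0.0374, 0.1123]
ee_rot: [0.371, 0.929, 0.002, -0.004]
ft_force: [0.3, -0.2, -1.9]
finger_gap: 0.275
finger_force: 34.5
```

```bash
python3 - <<'E'
from pl import *
avg(4); ride((.7,.08,.014),(.7,.07,.014),3)
E
```

```text
t 34.1 F [ 0.05  0.16 -2.11] sd [0.34 0.58 0.82] T [-0.028 -0.066  0.09 ] err [-0.15 -0.45  0.31]
3
{"rot": [0.0, -0.03, 0.0], "translation": [0.0, 0.0, 0.025], "jaw": 18}
{"rot": [0.0, -0.02, 0.0], "translation": [-0.005, 0.0, 0.025], "jaw": 18}
{"rot": [0.0, -0.03, 0.0], "translation": [0.0, 0.0, 0.025], "jaw": 18}
end [0.4857 0.0379 0.1097]
```

Emit:
play_rows:
  series:
    - {"rot":[0.0,-0.03,0.0],"translation":[0.0,0.0,0.025],"jaw":18}
    - {"rot":[0.0,-0.02,0.0],"translation":[-0.005,0.0,0.025],"jaw":18}
    - {"rot":[0.0,-0.03,0.0],"translation":[0.0,0.0,0.025],"jaw":18}

```text
time: 34.48
position: [0.4857, 0.0374, 0.1105]
ee_rot: [0.371, 0.929, 0.0, 0.001]
ft_force: [-2.8, 0.8, 6.3]
finger_gap: 0.269
finger_force: 35.2
```

```bash
python3 - <<'E'
from pl import *
avg(4); st(); ride((.7,.07,.014),(.7,.066,.014),1)
E
```

```text
t 34.67 F [-2.16  1.56  2.39] sd [0.43 0.3  0.95] T [0.198 0.494 0.039] err [-0.03 -0.44  0.82]
t 34.67 pos [0.4857 0.0374 0.1105] err mm [-0.02 -0.45  0.81] rot err deg [-0.04 -0.04  0.01] F [-2.7   1.65  3.59] T [0.19 0.53 0.04] gap 22.7 ff 35.0 j [ 0.08  0.09 -0.39  1.09 -0.    0.84]
1
{"rot": [0.0, -0.03, 0.0], "translation": [-0.005, 0.0, 0.025], "jaw": 18}
end [0.4858 0.0378 0.1089]
```

The hone sits on the pad at the same height as at pickup. I'll release it and back straight up.

Emit:
play_rows:
  series:
    - {"rot":[0,0,0],"translation":[0,0,0],"jaw":26}
    - {"rot":[0,0,0],"translation":[0,0,0],"jaw":34}
    - {"rot":[0,0,0],"translation":[0,0,0],"jaw":50}
    - {"rot":[0,0,0],"translation":[0,0,0],"jaw":60}
    - {"rot":[0,0,0],"translation":[0,0,0],"jaw":60}
    - {"rot":[0,0,0],"translation":[0,0,-0.4],"jaw":60}
    - {"rot":[0,0,0],"translation":[0,0,-0.8],"jaw":60}
    - {"rot":[0,0,0],"translation":[0,0,-0.9],"jaw":60}
    - {"rot":[0,0,0],"translation":[0,0,-0.9],"jaw":60}
    - {"rot":[0,0,0],"translation":[0.4,0,-0.9],"jaw":60}
    - {"rot":[0,0,0],"translation":[0.8,0,-0.5],"jaw":60}
    - {"rot":[0,0,0],"translation":[0.8,0,0],"jaw":60}

```text
time: 36.17
position: [0.4424, 0.0791, 0.2445]
ee_rot: [0.371, 0.929, 0.001, 0.002]
ft_force: [0.5, -0.4, 0.6]
finger_gap: 0.701
finger_force: 0.0
```

Emit:
play_rows:
  series:
    - {"rot":[0,0,0],"translation":[0.8,0,0],"jaw":60}
    - {"rot":[0,0,0],"translation":[0.8,0,0],"jaw":60}
    - {"rot":[0,0,0],"translation":[0,0,0],"jaw":60}
    - {"rot":[0,0,0],"translation":[0,0,0],"jaw":60}

```text
time: 36.67
position: [0.4077, 0.1115, 0.2426]
ee_rot: [0.37, 0.929, 0.0, 0.001]
ft_force: [-0.9, -0.6, 0.0]
finger_gap: 0.701
finger_force: 0.0
```

```bash
python3 - <<'E'
from pl import *
st()
i2,_=grab_frame('side'); im,_=grab_frame('top')
A=cv2.resize(im[155:275,235:395],(533,400),interpolation=cv2.INTER_CUBIC); B=cv2.resize(i2[160:270,235:345],(400,400),interpolation=cv2.INTER_CUBIC)
cv2.imwrite('pics/g4.png',cv2.resize(np.hstack([A,B]),(800,343))[:,:,::-1])
E
```

```text
t 36.67 pos [0.4077 0.1115 0.2426] err mm [-78.13  73.79 133.67] rot err deg [-0.07  0.15 -0.  ] F [-0.88 -0.6   0.01] T [-0.05  0.01 -0.  ] gap 59.9 ff 0.0 j [ 0.27 -0.07 -0.26  1.38 -0.    1.03]
```

View pics/g4.png

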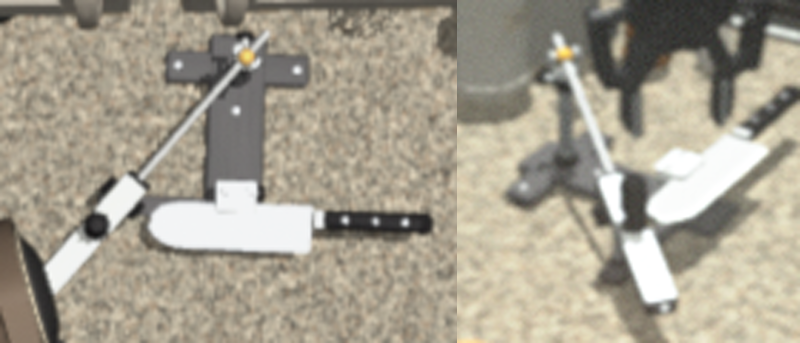

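The picture shows the hone back on its rest between the prongs, with the knob at (96,224) in the top crop, the gripper clear and the knife in place. Handing in.

```bash
python3 -c "
from h import *
print(ticket.finish_job())"
```

```text
the job is handed in; nothing more can be done
None
```

I made the heel, middle and tip strokes in that order, laid the hone back on its rest, and handed the job in at about 37 s; pressure was about 4–7.5 N by wrist-force estimate, except early in the tip stroke, where it reached about 9 N at rest and perhaps 11 N while moving before I eased off.

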